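# Walk the granite balance slab back home

## Robot

A 6-joint arm with a two-finger parallel gripper is mounted at the origin on the work surface. World frame = base frame: x ahead of the robot, y to its left, z up, the work surface at z = 0. Lengths are in m, angles in rad, forces in N, time in s.
With the tool pointing down it reaches from about 0.35 to 0.85 m from the base axis. Payload 8.1 kg.
Tool frame: the origin (TCP) lies at the very end of the fingers, on their centre line; the grasp point (between the pads) lies 19 mm behind it (r.tcp_to_grasp is the distance from the TCP to the grasp point, in m); y points along the fingers, x is the direction in which the jaws open and shut, and the axes are right-handed (so a half turn about y gives the same grasp; the last joint's range is limited). The gripper opens to 85 mm and grips with 20 to 120 N. Pads are 22 mm wide; open, the fingers measure 114 mm over their backs; the gripper's body (76 mm by 85 mm) begins 54 mm behind the grasp point. The pads swing forward as they close: fully open they stand 13 mm farther back than shut.
Start: joints at [-1.307, 0.13, 1.488, -0, 1.523, -0.085], TCP at [0.205, -0.564, 0.231] pointing down, gripper open.
Joint ranges: [-2.96, 2.96], [-0.89, 2.26], [0.02, 2.5], [-1.34, 4.48], [0, 2.73], [-2.66, 2.66]. Speed limits (rad/s): [2.39, 2.39, 2.79, 3.14, 3.14, 3.14].

## Interface

Orientations are given as a unit quaternion [w, x, y, z].
In Python, from plant import r, imaging gives the robot as it stands. The module is installed in compiled form; this text tells all that it offers.
- The arm moves only by the shell command python3 -m handwheel 'ROWS'. ROWS is JSON, a list of rows, each an object with "travel": the shift along the world's x, y, z in cm, a list of three; "twist": the turn about the world's z in units of 5 degrees (1.0 is 5 degrees); "jaw": the finger opening in cm, from 0 to 8.54. A call has exactly 8 rows; each row shifts and turns the pose as measured when the row begins; what a row does not reach is not made up. A row lasts 1/12 s, in which the tool goes at most 41.7 mm and 7.16 degrees, less where a joint would pass 70% of its speed; a pose out of reach is approached as far as the arm can. A call is refused whole if a number of a shift passes 4.17 or a number of a turn 1, either way. A call with a gripper value outside its range is refused whole. The fingers move at their own pace and stop on an object; the grip force is fixed at half the most. Time passes only in rows, so rows that do not move let the fingers close, or fill a call up. It gives the time, the measured TCP pose, the force and the opening at its end, in the units of the state.
- r.state(): the state, without advancing time (a new reading comes with each control period).
- imaging.snapshot(name): name is "side" or "top" or "wrist"; returns a dict with "image" (480x640x3 uint8, blue, green, red), "vfov" (degrees; the focal length in pixels is half the picture's height over the tangent of half this angle, whatever the lens; pixels are square), "cx", "cy" (the principal point, pixels), "k1" (the pictures are not rectified: a ray, as slopes to the right and down, at radius r is drawn at 1 + k1 r^2 times it, then the intrinsics apply), "origin" and "orientation" of the camera in the world. Camera axes: x right, y up, looking along -z (the intrinsics and any distortion apply to the point x, -y, -z); pixel columns grow to the right and rows downward; lengths in m; the calibration is good to about 2 mm. A picture is of the moment at which its call begins. There is no depth.
- r.job_done(): hands the job in, once; it reports no verdict.
The state is a dict: "time": time; "joints": joint angles; "dq": joint speeds; "joint_efforts": joint torques, N m; "tool_pos": TCP position; "eef_rot": TCP orientation; "force": force on the tool from outside, world axes, zero at the start; "moment": the same for the moment, N m; "finger_gap": opening from 0.0 (shut) to 1.0 (fully open).
Only numpy, scipy, OpenCV 4.12 (cv2) and the standard library are available. Lean on these libraries where they do the work, as an engineer would, in place of code of your own. Each camera call takes 0.05 s, during which the arm holds its last target. There are 200 camera calls.

## Task

Take the steel check weight off the balance pan and stand it upright on the blue weights pad. Then walk the heavy granite slab, with the balance riding on it, back into its taped place by pushing the left and right ends of its near edge in turn, until it stands square with both rubber buffers of the back stop visibly squeezed in (2 mm or more each). Never press on the slab with more than 24 N (it is too heavy to shove straight at that force), do not touch the balance or let it slip on the slab, and leave everything else where it is.

Things in the scene. Friction and masses are not known exactly. Their poses are not given: they have to be found in the camera images.
- slab: Grey granite slab on four glides, 240 (x) by 340 (y) mm; its sides span heights 12 to 47 mm. Origin at bench level under its centre; x from near edge (x = -120 mm, robot side) to far edge, z up. With the balance some 9 kg. Sliding it straight takes 25 to 31 N; a push 155 mm off centre swings it with some 11 to 16 N. Touch it at 10 mm/s or less: a knock exceeds 24 N.
- slab_near_left (a point): The slab's near left corner (+y end of its near edge), half-way up the side, 29.5 mm above the bench. The slab's glides lie 80 mm left and right of its middle and 40 mm before and behind it; a pushed end swings about a point some 55 mm from the middle on the other side, and the other end slips back a little. The pushed corner moves outwards on its arc: follow it, or push in short strokes, for a long straight stroke drags it sideways and adds force.
- slab_near_right (a point): The slab's near right corner (-y end of its near edge), half-way up the side, 29.5 mm above the bench.
- balance: White top-loading balance loose on the slab's mat, 155 (x) by 180 (y) mm, 62 mm high to its shell and 69 mm to the pan, 1.5 kg, display towards the robot. Origin: centre of its underside. Its front is 75 mm behind the slab's near edge.
- pan (a point): Centre of the top of the balance's round steel pan (100 mm across), about 118 mm above the bench.
- weight_mid (a point): The 500 g polished steel check weight: a cylinder 37 mm across and 74 mm high with a neck and a knob (25 mm across) at the top; the cylinder's straight part is its lower 47 mm. This point is on its axis half-way up, 37 mm above its base. It starts on the pan.
- weight_pad: Blue rubber pad fixed on the bench, 130 (x) by 150 (y) by 8 mm, left or right of the slab. Origin: centre of its underside, z up. Two smaller steel weights stand on its far half, at x = +42, y = +-35 mm.
- pad_free (a point): Middle of the empty near half of the pad, on its top: a good place for the check weight.
- weight_200: 200 g steel weight, 27 mm across, 55 mm high, standing on the pad; leave it. Origin: its base.
- weight_100: 100 g steel weight, 22 mm across, 44 mm high, standing on the pad; leave it. Origin: its base.
- station: Steel back stop fixed on the bench: an upstand 380 mm wide, 52 mm high, with two black rubber buffers, and yellow tape corners round the slab's place. Origin: on the bench midway between the relaxed front faces of the buffers; x points away from the robot, the way the slab must go. When the slab just meets both buffers its centre is at x = -120, y = 0 mm here; 25 mm sideways is within the tape.
- face_left (a point): Centre of the relaxed front face of the left (+y) buffer, a sprung rubber plug 20 mm across, 30 mm above the bench, at y = +80 mm of the station. It is pushed in by 0.5 N per mm, up to a hard stop at 6 mm; the slab's friction keeps it squeezed.
- face_right (a point): The same for the right (-y) buffer, at y = -80 mm of the station. While one end is squeezed home, the other may spring back a few mm.
- slab_far_left (a point): Point on the slab's far edge face that meets the left buffer: 80 mm left (+y) of the slab's middle, 30 mm above the bench.
- slab_far_right (a point): Point on the slab's far edge face that meets the right buffer, 80 mm right (-y) of the middle.
- calculator: Grey pocket calculator, 150 by 100 by 18 mm, lying on the bench; leave it. Origin: centre of its underside.
- jar_white: White plastic jar, 84 mm across, 105 mm high; leave it. Origin: centre of its base.
- bottle_amber: Amber bottle, 60 mm across, 135 mm high; leave it. Origin: centre of its base.
- beaker: Glass beaker, 68 mm across, 90 mm high; leave it. Origin: centre of its base.
- spatula: Steel spatula, 190 mm long, lying on the bench; leave it.
Not all that is in view belongs to the job. Of the things shaped like the weight_pad, the blue one is meant.

How it is judged:
By the outcome, as a careful person would: the job done as asked, in the order asked, and still so for the second after the job is handed in, with the robot touching nothing.
It also fails if it takes over 72 s, if anything falls off the work surface, if the arm or the gripper's body presses on something with over 40 N, if the wrist force passes 120 N, or if a joint passes its speed limit or range.

## Working session

There is one attempt and no reset: what is moved stays moved. The work goes in short steps, Python scripts to look and compute and a shell command to move; the robot and the scene stay as the last step left them, time stands still between calls to the robot, and variables do not carry over. Pictures are saved under pics/ and viewed, about 8 in all and at most 12, crops included, and the job is handed in when it is done.

```bash
mkdir -p pics
cat > h.py <<'E'
import numpy as np, cv2
from plant import r, imaging
from scipy.spatial.transform import Rotation as R
def snap(n,f):
    s=imaging.snapshot(n); cv2.imwrite('pics/'+f+'.png',s['image'])
    np.save('pics/'+f+'.npy',{k:v for k,v in s.items() if k!='image'},allow_pickle=True); return s
def load(f): return np.load('pics/'+f+'.npy',allow_pickle=True).item()
def rot(s):
    o=np.array(s['orientation'],float)
    return o if o.shape==(3,3) else R.from_quat(o[[1,2,3,0]]).as_matrix()
def ray(s,u,v):
    f=240/np.tan(np.radians(s['vfov'])/2); d=np.array([(u-s['cx'])/f,(v-s['cy'])/f]); p=d.copy()
    for _ in range(30): p=d/(1+s['k1']*(p@p))
    return rot(s)@np.array([p[0],-p[1],-1])
def at(s,u,v,z):
    d=ray(s,u,v); o=np.array(s['origin']); return o+d*(z-o[2])/d[2]
def proj(s,P):
    f=240/np.tan(np.radians(s['vfov'])/2); c=rot(s).T@(np.array(P)-s['origin']); p=np.array([c[0],-c[1]])/-c[2]
    p=p*(1+s['k1']*(p@p)); return p*f+[s['cx'],s['cy']]
E
python3 - <<'E'
from h import *
for n in ['top','side']:
    s=snap(n,n+'0'); print({k:v for k,v in s.items() if k!='image'})
print(r.state())
a=cv2.imread('pics/top0.png');b=cv2.imread('pics/side0.png')
E
```

```text
{'vfov': 54.07341485366642, 'cx': 317.7959549292274, 'cy': 238.45018021190924, 'k1': 0.011701262869327732, 'origin': array([ 0.36091066, -0.00777642,  1.48850472]), 'orientation': array([-0.70123353, -0.04478171,  0.0325514 ,  0.71077883])}
{'vfov': 46.41540420359524, 'cx': 318.6367827910168, 'cy': 246.27842396710415, 'k1': -0.06253504982755864, 'origin': array([ 0.37971883, -0.90913828,  1.14944468]), 'orientation': array([ 0.93395259,  0.35133783, -0.02759541, -0.0594372 ])}
{'time': 0.1, 'joints': array([-1.30739573e+00,  1.31101310e-01,  1.48919297e+00, -2.09571388e-05,
        1.52302473e+00, -8.53684046e-02]), 'dq': array([-4.55170065e-04, -1.19822993e-03, -2.36475936e-03, -5.79976835e-04,
       -8.29393295e-05, -1.33485681e-03]), 'joint_efforts': array([ 1.32339697e-03, -5.70950174e+01, -5.01942015e+01, -1.16773908e-04,
        8.07938719e-03,  4.82338658e-05]), 'tool_pos': array([ 0.20494183, -0.56336626,  0.23032759]), 'eef_rot': array([ 0.57955358, -0.57878192,  0.4061383 , -0.40519232]), 'force': array([ 0.2807165 ,  0.7090209 , -0.72268661]), 'moment': array([-0.00995848, -0.04004544,  0.00046855]), 'finger_gap': 0.996798510300705}
```

View pics/top0.png

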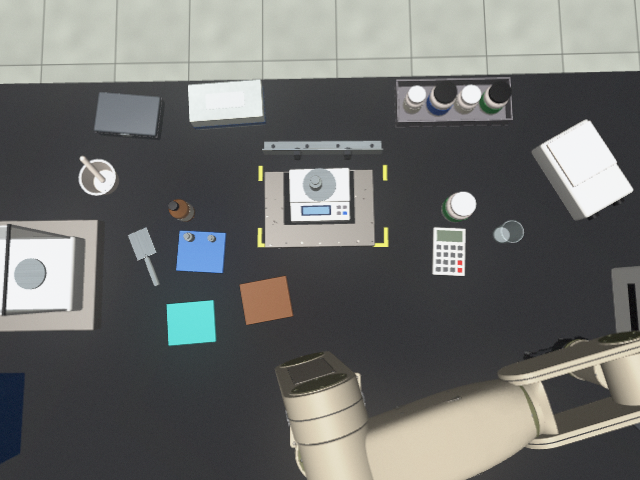

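View pics/side0.png

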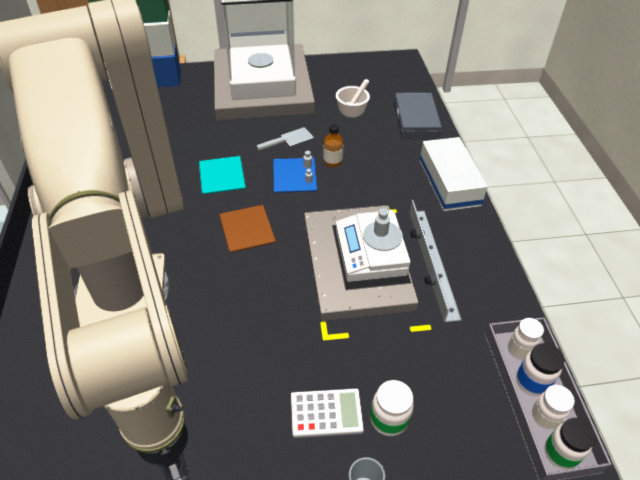

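The top view shows the slab at (263-375, 170-247), the stop at row 146, the weight at (315,182), and the blue pad at (201,252). I'll enlarge these areas to get precise pixels.

Run:
```python
from h import *
a=cv2.imread('pics/top0.png')
c=cv2.resize(a[130:265,165:395],None,fx=3.4,fy=3.4,interpolation=cv2.INTER_CUBIC); 
for x in range(170,395,20): cv2.putText(c,str(x),(int((x-165)*3.4),10),0,.35,(0,255,255)); cv2.line(c,(int((x-165)*3.4),12),(int((x-165)*3.4),20),(0,255,255))
for y in range(140,265,20): cv2.putText(c,str(y),(0,int((y-130)*3.4)),0,.35,(0,255,255))
cv2.imwrite('pics/topc.png',c)
s=load('top0')
for n,u,v,z in [('slabNL',264,247,.047),('slabNR',375,246,.047),('slabFL',266,170,.047),('slabFR',373,169,.047),('pan',319,185,.118),('knob',315,182,.19),('padc',201,252,.008),('stopL',263,146,.052),('stopR',382,146,.052)]:
    print(n,at(s,u,v,z).round(4))
```

```text
slabNL [0.4953 0.1824 0.047 ]
slabNR [ 0.4936 -0.1592  0.047 ]
slabFL [0.738  0.1761 0.047 ]
slabFR [ 0.7354 -0.1592  0.047 ]
pan [0.6712 0.0094 0.118 ]
knob [0.6637 0.0197 0.19  ]
padc [0.4859 0.3876 0.008 ]
stopL [0.814  0.1848 0.052 ]
stopR [ 0.8072 -0.1886  0.052 ]
```

View pics/topc.png

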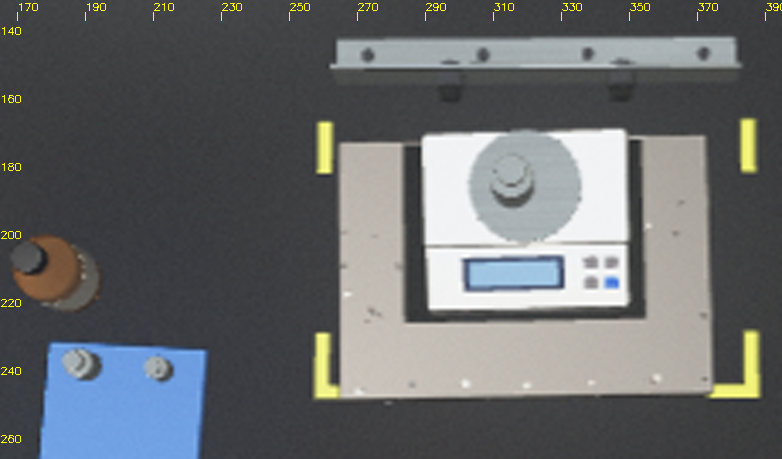

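Run:
```python
from h import *
s=load('top0')
C=lambda x,y,z: at(s,165+x/3.4,130+y/3.4,z).round(4)
for n,x,y,z in [('NL',341,398,.047),('NR',712,393,.047),('FL',340,143,.047),('FR',706,136,.047),('bufL',450,102,.035),('bufR',622,101,.035),('stL',332,66,.052),('stR',740,66,.052),('knob',512,168,.192),('basecyl',512,192,.135),('pan',525,187,.118),('padFL',50,343,.008),('padFR',206,350,.008),
 ('balFL',423,136,.109),('balFR',627,130,.109),('balNL',430,310,.109),('balNR',628,306,.109)]:
  print(n,C(x,y,z))
for p in [(177,269),(223,272),(180,232),(225,233)]: print('pad',at(s,*p,.008).round(4))
t=load('side0')
for p,z in [((322,313),.047),((414,306),.047),((305,213),.047),((383,208),.192),((383,232),.118),((295,175),.008),((433,283),.03),((415,234),.03)]: print('side',p,at(t,*p,z).round(4))
```

```text
NL [0.4951 0.1784 0.047 ]
NR [ 0.4949 -0.1574  0.047 ]
FL [0.7314 0.1793 0.047 ]
FR [ 0.7322 -0.158   0.047 ]
bufL [0.7718 0.0781 0.035 ]
bufR [ 0.7699 -0.0821  0.035 ]
stL [0.803 0.186 0.052]
stR [ 0.7962 -0.1903  0.052 ]
knob [0.6706 0.0179 0.192 ]
basecyl [0.6631 0.0193 0.135 ]
pan [0.6712 0.0082 0.118 ]
padFL [0.5544 0.4567 0.008 ]
padFR [0.5456 0.31   0.008 ]
balFL [0.7206 0.0978 0.109 ]
balFR [ 0.7229 -0.0822  0.109 ]
balNL [0.5653 0.0926 0.109 ]
balNR [ 0.5662 -0.08    0.109 ]
pad [0.4331 0.4628 0.008 ]
pad [0.4217 0.3171 0.008 ]
pad [0.5508 0.4556 0.008 ]
pad [0.5455 0.3119 0.008 ]
side (322, 313) [ 0.497  -0.1613  0.047 ]
side (414, 306) [ 0.7195 -0.1689  0.047 ]
side (305, 213) [0.4951 0.1746 0.047 ]
side (383, 208) [0.6698 0.0262 0.192 ]
side (383, 232) [0.6746 0.0146 0.118 ]
side (295, 175) [0.4875 0.3787 0.008 ]
side (433, 283) [ 0.7897 -0.0944  0.03  ]
side (415, 234) [0.7851 0.0755 0.03  ]
```

```bash
cat > st.py <<'E'
from h import *
s=r.state(); M=R.from_quat(np.array(s['eef_rot'])[[1,2,3,0]]).as_matrix()
print('t',round(s['time'],2),'tcp mm',(s['tool_pos']*1000).round(1),'F',s['force'].round(1),'gap',round(s['finger_gap'],3),'jaw',np.degrees(np.arctan2(M[1,0],M[0,0])).round(1),'app',M[:,1].round(3),'j6',s['joints'].round(2))
E
python3 st.py; python3 -m handwheel '[{"travel":[3,4.1,1],"twist":1,"jaw":8.5},{"travel":[3,4.1,1],"twist":1,"jaw":8.5},{"travel":[3,4.1,1],"twist":1,"jaw":8.5},{"travel":[3,4.1,1],"twist":1,"jaw":8.5},{"travel":[3,4.1,0],"twist":1,"jaw":8.5},{"travel":[3,4.1,0],"twist":1,"jaw":8.5},{"travel":[3,4.1,0],"twist":1,"jaw":8.5},{"travel":[3,4.1,0],"twist":0,"jaw":8.5}]'; python3 st.py
```

```text
t 0.1 tcp mm [ 204.9 -563.4  230.3] F [ 0.3  0.7 -0.7] gap 0.997 jaw -70.0 app [-0.     0.002 -1.   ] j6 [-1.31  0.13  1.49 -0.    1.52 -0.09]
time: 0.77
tool_pos: [0.3972, -0.2919, 0.2589]
eef_rot: [0.677, -0.675, 0.211, -0.204]
force: [1.4, -0.6, 0.0]
finger_gap: 0.995
t 0.77 tcp mm [ 397.2 -291.9  258.9] F [ 1.4 -0.6  0. ] gap 0.995 jaw -34.1 app [-0.009  0.005 -1.   ] j6 [-0.74 -0.16  1.73 -0.    1.59 -0.14]
```

```bash
python3 -m handwheel '[{"travel":[2.6,3.1,0],"twist":-1,"jaw":8.5},{"travel":[2.6,3.1,0],"twist":-1,"jaw":8.5},{"travel":[2.6,3.1,0],"twist":-1,"jaw":8.5},{"travel":[2.6,3.1,0],"twist":-1,"jaw":8.5},{"travel":[2.6,3.1,0],"twist":-1,"jaw":8.5},{"travel":[2.6,3.1,0],"twist":-1,"jaw":8.5},{"travel":[2.6,3.1,0],"twist":-1,"jaw":8.5},{"travel":[2.6,3.1,0],"twist":-1,"jaw":8.5}]'; python3 st.py
```

```text
time: 1.43
tool_pos: [0.6068, -0.0325, 0.2565]
eef_rot: [0.56, -0.557, 0.438, -0.43]
force: [0.4, -0.4, -0.1]
finger_gap: 0.99
t 1.43 tcp mm [606.8 -32.5 256.5] F [ 0.4 -0.4 -0.1] gap 0.99 jaw -75.6 app [-0.006  0.011 -1.   ] j6 [-0.14  0.15  1.42  0.01  1.58  1.18]
```

```bash
python3 -m handwheel '[{"travel":[1.8,1.5,0],"twist":-0.8,"jaw":8.5},{"travel":[1.8,1.5,0],"twist":-0.8,"jaw":8.5},{"travel":[1.5,1.2,0],"twist":-0.6,"jaw":8.5},{"travel":[1,0.7,0],"twist":-0.4,"jaw":8.5},{"travel":[0.4,0.4,0],"twist":0,"jaw":8.5},{"travel":[0,0,0],"twist":0,"jaw":8.5},{"travel":[0,0,0],"twist":0,"jaw":8.5},{"travel":[0,0,0],"twist":0,"jaw":8.5}]'; python3 st.py
python3 - <<'E'
from h import *
a=snap('wrist','w0'); b=snap('side','side1')
c=cv2.resize(b['image'][140:300,290:450],None,fx=3,fy=3,interpolation=cv2.INTER_CUBIC)
cv2.imwrite('pics/v1.png',np.hstack([cv2.resize(a['image'],(320,240)).repeat(1,0) if 0 else cv2.copyMakeBorder(cv2.resize(a['image'],(320,240)),0,240,0,0,0),c]))
for P in [(.669,.019,.192),(.669,.019,.118)]: print(proj(a,P).round(0),proj(b,P).round(0))
E
```

```text
time: 2.1
tool_pos: [0.6751, 0.0332, 0.2495]
eef_rot: [0.506, -0.504, 0.502, -0.488]
force: [0.3, -0.2, -0.6]
finger_gap: 0.994
t 2.1 tcp mm [675.1  33.2 249.5] F [ 0.3 -0.2 -0.6] gap 0.994 jaw -88.9 app [-0.012  0.015 -1.   ] j6 [-0.03  0.34  1.21  0.01  1.6   1.52]
[350. 282.] [383. 210.]
[344. 242.] [380. 231.]
```

View pics/v1.png

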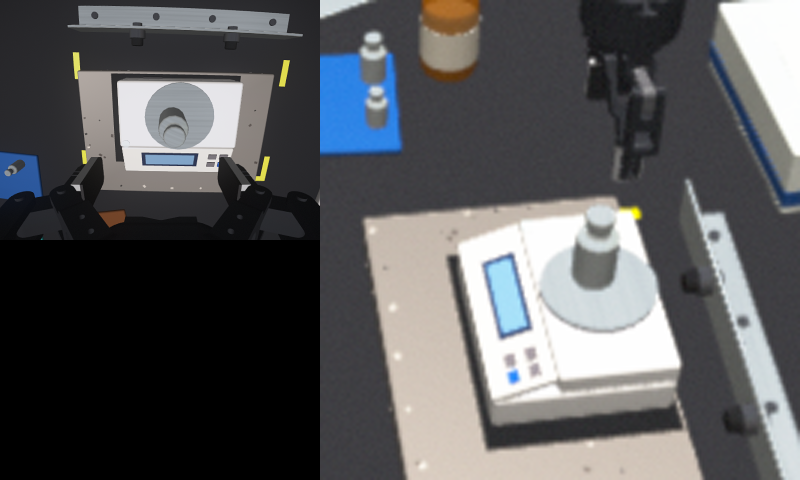

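The weight's predicted and seen positions agree to about 3 mm, with the knob at side (383,211) and wrist (350,270). I'll align and descend.

```bash
python3 -m handwheel '[{"travel":[-0.3,-0.8,-1],"twist":0,"jaw":8.5},{"travel":[-0.3,-0.6,-1],"twist":0,"jaw":8.5},{"travel":[0,0,-1],"twist":0,"jaw":8.5},{"travel":[0,0,0],"twist":0,"jaw":8.5},{"travel":[0,0,-1.5],"twist":0,"jaw":8.5},{"travel":[0,0,-1.5],"twist":0,"jaw":8.5},{"travel":[0,0,-1.5],"twist":0,"jaw":8.5},{"travel":[0,0,0],"twist":0,"jaw":8.5}]'; python3 st.py
```

```text
time: 2.87
tool_pos: [0.6677, 0.0152, 0.1744]
eef_rot: [0.506, -0.502, 0.501, -0.491]
force: [-0.8, -0.1, -1.1]
finger_gap: 0.998
t 2.87 tcp mm [667.7  15.2 174.4] F [-0.8 -0.1 -1.1] gap 0.998 jaw -89.1 app [-0.007  0.014 -1.   ] j6 [-0.06  0.35  1.34  0.01  1.46  1.49]
```

```bash
python3 -m handwheel '[{"travel":[0.1,0.4,-0.8],"twist":0,"jaw":8.5},{"travel":[0,0,-1],"twist":0,"jaw":8.5},{"travel":[0,0,-1],"twist":0,"jaw":8.5},{"travel":[0,0,-1],"twist":0,"jaw":8.5},{"travel":[0,0,-0.3],"twist":0,"jaw":8.5},{"travel":[0,0,0],"twist":0,"jaw":8.5},{"travel":[0,0,0],"twist":0,"jaw":8.5},{"travel":[0,0,0],"twist":0,"jaw":8.5}]'; python3 st.py
```

```text
time: 3.53
tool_pos: [0.6693, 0.02, 0.1315]
eef_rot: [0.506, -0.502, 0.501, -0.491]
force: [0.3, 0.6, 0.6]
finger_gap: 0.997
t 3.53 tcp mm [669.3  20.  131.5] F [0.3 0.6 0.6] gap 0.997 jaw -89.1 app [-0.006  0.015 -1.   ] j6 [-0.05  0.38  1.38  0.01  1.39  1.5 ]
```

```bash
python3 -m handwheel '[{"travel":[0,0,-0.3],"twist":0,"jaw":6},{"travel":[0,0,0],"twist":0,"jaw":5},{"travel":[0,0,0],"twist":0,"jaw":4},{"travel":[0,0,0],"twist":0,"jaw":3},{"travel":[0,0,0],"twist":0,"jaw":2},{"travel":[0,0,0],"twist":0,"jaw":2},{"travel":[0,0,0],"twist":0,"jaw":2},{"travel":[0,0,0],"twist":0,"jaw":2}]'; python3 st.py
```

```text
time: 4.2
tool_pos: [0.6707, 0.0196, 0.1306]
eef_rot: [0.507, -0.501, 0.5, -0.492]
force: [0.7, -1.0, -0.5]
finger_gap: 0.415
t 4.2 tcp mm [670.7  19.6 130.6] F [ 0.7 -1.  -0.5] gap 0.415 jaw -89.1 app [-0.002  0.014 -1.   ] j6 [-0.05  0.38  1.38  0.01  1.38  1.5 ]
```

```bash
python3 -m handwheel '[{"travel":[0,0,0.7],"twist":0,"jaw":2},{"travel":[0,0,1.5],"twist":0,"jaw":2},{"travel":[0,0,1.5],"twist":0,"jaw":2},{"travel":[-0.7,1,1.5],"twist":0,"jaw":2},{"travel":[-1.3,2.2,1],"twist":0,"jaw":2},{"travel":[-1.6,2.8,0],"twist":0,"jaw":2},{"travel":[-1.6,2.8,0],"twist":0,"jaw":2},{"travel":[-1.6,2.8,0],"twist":0,"jaw":2}]'; python3 st.py
```

```text
time: 4.87
tool_pos: [0.5979, 0.1323, 0.1903]
eef_rot: [0.501, -0.502, 0.505, -0.492]
force: [0.3, 0.3, -4.4]
finger_gap: 0.42
t 4.87 tcp mm [597.9 132.3 190.3] F [ 0.3  0.3 -4.4] gap 0.42 jaw -89.7 app [-0.014  0.013 -1.   ] j6 [0.13 0.19 1.49 0.01 1.47 1.69]
```

```bash
python3 -m handwheel '[{"travel":[-1.6,2.8,0],"twist":0,"jaw":2},{"travel":[-1.6,2.8,0],"twist":0,"jaw":2},{"travel":[-1.6,2.8,0],"twist":0,"jaw":2},{"travel":[-1.6,2.8,0],"twist":0,"jaw":2},{"travel":[-1.6,2.8,0],"twist":0,"jaw":2},{"travel":[-1.6,2.8,0],"twist":0,"jaw":2},{"travel":[-1,2,0],"twist":0,"jaw":2},{"travel":[-0.5,1,0],"twist":0,"jaw":2}]'; python3 st.py
```

```text
time: 5.53
tool_pos: [0.4737, 0.3409, 0.1889]
eef_rot: [0.499, -0.505, 0.507, -0.489]
force: [-0.0, 0.4, -4.9]
finger_gap: 0.414
t 5.53 tcp mm [473.7 340.9 188.9] F [-0.   0.4 -4.9] gap 0.414 jaw -89.6 app [-0.023  0.012 -1.   ] j6 [0.52 0.12 1.58 0.02 1.46 2.08]
```

```bash
python3 -m handwheel '[{"travel":[-0.8,2,0],"twist":0,"jaw":2},{"travel":[-0.6,1.6,-0.5],"twist":0,"jaw":2},{"travel":[-0.2,0.6,-1.5],"twist":0,"jaw":2},{"travel":[0,0.3,-2],"twist":0,"jaw":2},{"travel":[0,0,-2],"twist":0,"jaw":2},{"travel":[0,0,-2],"twist":0,"jaw":2},{"travel":[0,0,-1.5],"twist":0,"jaw":2},{"travel":[0,0,-0.5],"twist":0,"jaw":2}]'; python3 st.py
```

```text
time: 6.2
tool_pos: [0.455, 0.3897, 0.0872]
eef_rot: [-0.501, 0.506, -0.505, 0.488]
force: [0.1, -0.3, -5.0]
finger_gap: 0.412
t 6.2 tcp mm [455.  389.7  87.2] F [ 0.1 -0.3 -5. ] gap 0.412 jaw -89.2 app [-0.022  0.012 -1.   ] j6 [0.61 0.25 1.63 0.02 1.28 2.16]
```

```bash
python3 -m handwheel '[{"travel":[0,0,-1.5],"twist":0,"jaw":2},{"travel":[0,0,-1.5],"twist":0,"jaw":2},{"travel":[0,0,-1.5],"twist":0,"jaw":2},{"travel":[0,0,-0.8],"twist":0,"jaw":2},{"travel":[0,0,-0.4],"twist":0,"jaw":2},{"travel":[0,0,-0.2],"twist":0,"jaw":2},{"travel":[0,0,0],"twist":0,"jaw":2},{"travel":[0,0,0],"twist":0,"jaw":2}]'; python3 st.py
python3 - <<'E'
from h import *
b=snap('side','side2')
cv2.imwrite('pics/v2.png',cv2.resize(b['image'][100:220,230:390],None,fx=4,fy=4,interpolation=cv2.INTER_CUBIC))
E
```

```text
time: 6.87
tool_pos: [0.4564, 0.3873, 0.027]
eef_rot: [-0.499, 0.506, -0.505, 0.489]
force: [0.1, 0.1, -4.1]
finger_gap: 0.414
t 6.87 tcp mm [456.4 387.3  27. ] F [ 0.1  0.1 -4.1] gap 0.414 jaw -89.4 app [-0.024  0.009 -1.   ] j6 [0.61 0.32 1.66 0.02 1.18 2.16]
```

View pics/v2.png

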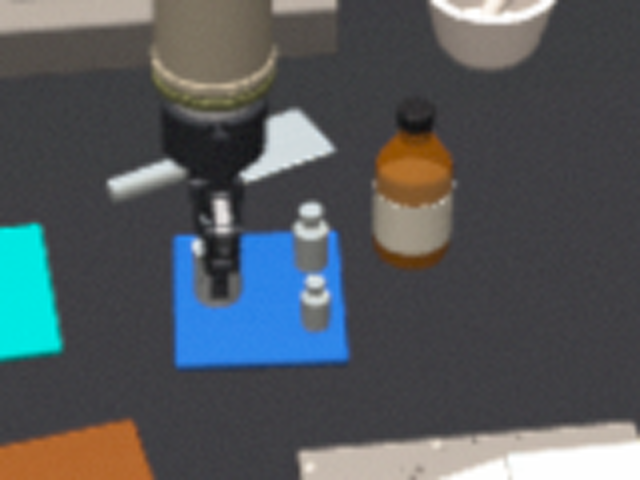

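The weight hangs just over the pad's near half, at about crop (217,285). I'll lower it until it touches.

```bash
python3 -m handwheel '[{"travel":[0,0,-0.15],"twist":0,"jaw":2},{"travel":[0,0,-0.15],"twist":0,"jaw":2},{"travel":[0,0,-0.15],"twist":0,"jaw":2},{"travel":[0,0,-0.1],"twist":0,"jaw":2},{"travel":[0,0,-0.1],"twist":0,"jaw":2},{"travel":[0,0,-0.1],"twist":0,"jaw":2},{"travel":[0,0,-0.1],"twist":0,"jaw":2},{"travel":[0,0,0],"twist":0,"jaw":2}]'; python3 st.py
```

```text
time: 7.58
tool_pos: [0.4585, 0.389, 0.0213]
eef_rot: [0.501, -0.504, 0.505, -0.489]
force: [-0.5, 0.9, -5.3]
finger_gap: 0.415
t 7.58 tcp mm [458.5 389.   21.3] F [-0.5  0.9 -5.3] gap 0.415 jaw -89.4 app [-0.019  0.013 -1.   ] j6 [0.61 0.33 1.66 0.02 1.16 2.16]
```

```bash
python3 -m handwheel '[{"travel":[0,0,-0.1],"twist":0,"jaw":2},{"travel":[0,0,-0.1],"twist":0,"jaw":2},{"travel":[0,0,-0.1],"twist":0,"jaw":2},{"travel":[0,0,0],"twist":0,"jaw":2},{"travel":[0,0,0],"twist":0,"jaw":2},{"travel":[0,0,0],"twist":0,"jaw":2},{"travel":[0,0,0],"twist":0,"jaw":2},{"travel":[0,0,0],"twist":0,"jaw":2}]'; python3 st.py
```

```text
time: 8.25
tool_pos: [0.4589, 0.3893, 0.0208]
eef_rot: [0.502, -0.504, 0.505, -0.489]
force: [-0.9, 0.8, -2.9]
finger_gap: 0.411
t 8.25 tcp mm [458.9 389.3  20.8] F [-0.9  0.8 -2.9] gap 0.411 jaw -89.3 app [-0.018  0.013 -1.   ] j6 [0.61 0.33 1.65 0.02 1.16 2.16]
```

```bash
python3 -m handwheel '[{"travel":[0,0,-0.1],"twist":0,"jaw":2},{"travel":[0,0,-0.1],"twist":0,"jaw":2},{"travel":[0,0,0],"twist":0,"jaw":4},{"travel":[0,0,0],"twist":0,"jaw":5},{"travel":[0,0,0],"twist":0,"jaw":7},{"travel":[0,0,0],"twist":0,"jaw":8.5},{"travel":[0,0,0],"twist":0,"jaw":8.5},{"travel":[0,0,0],"twist":0,"jaw":8.5}]'; python3 st.py
```

```text
time: 8.92
tool_pos: [0.4615, 0.3911, 0.0235]
eef_rot: [0.504, -0.502, 0.504, -0.49]
force: [-0.5, -0.1, 0.3]
finger_gap: 0.993
t 8.92 tcp mm [461.5 391.1  23.5] F [-0.5 -0.1  0.3] gap 0.993 jaw -89.3 app [-0.014  0.016 -1.   ] j6 [0.61 0.33 1.65 0.02 1.16 2.16]
```

```bash
python3 -m handwheel '[{"travel":[0,0,1.2],"twist":0,"jaw":8.5},{"travel":[0,0,2],"twist":0,"jaw":8.5},{"travel":[0,0,2.5],"twist":0,"jaw":8.5},{"travel":[0,0,2.5],"twist":0,"jaw":8.5},{"travel":[0,0,2],"twist":0,"jaw":8.5},{"travel":[-0.2,-1,1],"twist":0,"jaw":8.5},{"travel":[-0.3,-2.5,0],"twist":0,"jaw":6},{"travel":[-0.3,-3,0],"twist":0,"jaw":3}]'; python3 st.py
```

```text
time: 9.58
tool_pos: [0.4521, 0.3281, 0.1463]
eef_rot: [0.506, -0.502, 0.503, -0.488]
force: [0.5, -0.8, 0.1]
finger_gap: 0.739
t 9.58 tcp mm [452.1 328.1 146.3] F [ 0.5 -0.8  0.1] gap 0.739 jaw -89.1 app [-0.012  0.018 -1.   ] j6 [0.52 0.07 1.71 0.02 1.36 2.07]
```

```bash
python3 -m handwheel '[{"travel":[-0.2,-3.3,0],"twist":0,"jaw":0},{"travel":[-0.2,-3.3,0],"twist":0,"jaw":0},{"travel":[-0.1,-3.3,0],"twist":0,"jaw":0},{"travel":[0,-3,-1],"twist":0,"jaw":0},{"travel":[0,-2.5,-1.5],"twist":0,"jaw":0},{"travel":[0,-1.5,-2],"twist":0,"jaw":0},{"travel":[0,-0.5,-2],"twist":0,"jaw":0},{"travel":[0,0,-1],"twist":0,"jaw":0}]'; python3 st.py;  python3 - <<'E'
from h import *
b=snap('side','side3')
cv2.imwrite('pics/v3.png',cv2.resize(b['image'][100:340,200:460],None,fx=2.5,fy=2.5,interpolation=cv2.INTER_CUBIC))
E
```

```text
time: 10.25
tool_pos: [0.451, 0.1442, 0.0835]
eef_rot: [0.512, -0.496, 0.499, -0.493]
force: [-0.9, -0.2, -0.4]
finger_gap: -0.0
t 10.25 tcp mm [451.  144.2  83.5] F [-0.9 -0.2 -0.4] gap -0.0 jaw -89.1 app [ 0.009  0.023 -1.   ] j6 [ 0.19 -0.11  2.    0.02  1.23  1.73]
```

View pics/v3.png

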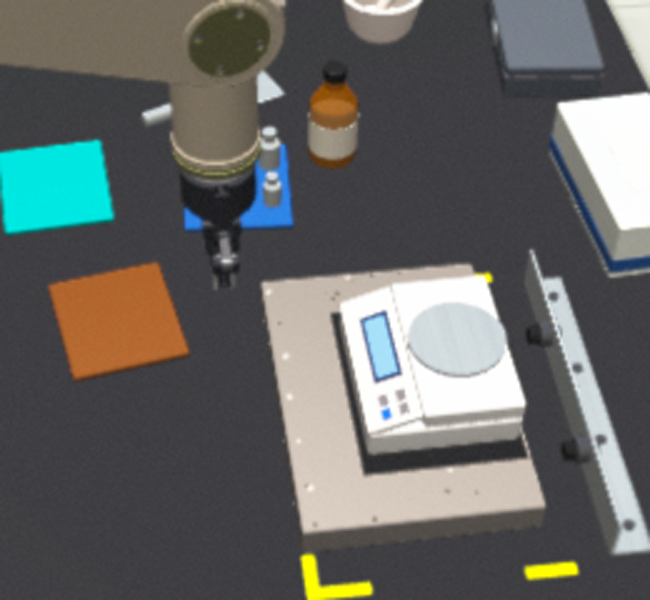

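The weight is off the pan. The closed fingers are left of centre, about 40 mm before the near edge. I'll lower them and approach.

```bash
python3 -m handwheel '[{"travel":[0,0.6,-1.5],"twist":0,"jaw":0},{"travel":[0,0.6,-1.5],"twist":0,"jaw":0},{"travel":[0.3,0.3,-1.5],"twist":0,"jaw":0},{"travel":[0.5,0,-1],"twist":0,"jaw":0},{"travel":[0.4,0,-0.4],"twist":0,"jaw":0},{"travel":[0.15,0,0],"twist":0,"jaw":0},{"travel":[0.08,0,0],"twist":0,"jaw":0},{"travel":[0.08,0,0],"twist":0,"jaw":0}]'; python3 st.py
```

```text
time: 10.97
tool_pos: [0.4696, 0.1657, 0.0288]
eef_rot: [0.514, -0.495, 0.498, -0.492]
force: [-0.9, 0.4, 1.0]
finger_gap: 0.004
t 10.97 tcp mm [469.6 165.7  28.8] F [-0.9  0.4  1. ] gap 0.004 jaw -88.9 app [ 0.013  0.025 -1.   ] j6 [0.22 0.04 1.98 0.02 1.11 1.76]
```

```bash
python3 -m handwheel '[{"travel":[0.1,0,-0.2],"twist":0,"jaw":0},{"travel":[0.1,0,-0.1],"twist":0,"jaw":0},{"travel":[0.08,0,0],"twist":0,"jaw":0},{"travel":[0.08,0,0],"twist":0,"jaw":0},{"travel":[0.08,0,0],"twist":0,"jaw":0},{"travel":[0.08,0,0],"twist":0,"jaw":0},{"travel":[0.08,0,0],"twist":0,"jaw":0},{"travel":[0.08,0,0],"twist":0,"jaw":0}]'; python3 st.py
```

```text
time: 11.63
tool_pos: [0.4792, 0.1661, 0.029]
eef_rot: [0.516, -0.493, 0.497, -0.493]
force: [0.2, 0.5, 1.0]
finger_gap: -0.003
t 11.63 tcp mm [479.2 166.1  29. ] F [0.2 0.5 1. ] gap -0.003 jaw -88.9 app [ 0.018  0.026 -0.999] j6 [0.22 0.06 1.96 0.02 1.1  1.76]
```

```bash
python3 -m handwheel '[{"travel":[0.04,0,-0.1],"twist":0,"jaw":0},{"travel":[0.04,0,-0.1],"twist":0,"jaw":0},{"travel":[0.04,0,-0.1],"twist":0,"jaw":0},{"travel":[0.04,0,-0.1],"twist":0,"jaw":0},{"travel":[0.04,0,-0.05],"twist":0,"jaw":0},{"travel":[0.04,0,-0.05],"twist":0,"jaw":0},{"travel":[0.04,0,0],"twist":0,"jaw":0},{"travel":[0.04,0,0],"twist":0,"jaw":0}]'; python3 st.py
```

```text
time: 12.3
tool_pos: [0.4824, 0.166, 0.023]
eef_rot: [0.515, -0.494, 0.498, -0.493]
force: [-0.9, 0.0, 0.5]
finger_gap: 0.0
t 12.3 tcp mm [482.4 166.   23. ] F [-0.9  0.   0.5] gap 0.0 jaw -88.9 app [ 0.017  0.026 -1.   ] j6 [0.22 0.08 1.95 0.02 1.09 1.76]
```

```bash
python3 -m handwheel '[{"travel":[0.06,0,0],"twist":0,"jaw":0},{"travel":[0.06,0,0],"twist":0,"jaw":0},{"travel":[0.06,0,0],"twist":0,"jaw":0},{"travel":[0.06,0,0],"twist":0,"jaw":0},{"travel":[0.06,0,0],"twist":0,"jaw":0},{"travel":[0.06,0,0],"twist":0,"jaw":0},{"travel":[0.06,0,0],"twist":0,"jaw":0},{"travel":[0.06,0,0],"twist":0,"jaw":0}]'; python3 st.py
```

```text
time: 12.97
tool_pos: [0.4832, 0.1658, 0.0215]
eef_rot: [0.513, -0.496, 0.5, -0.491]
force: [-6.0, -0.8, 2.4]
finger_gap: -0.001
t 12.97 tcp mm [483.2 165.8  21.5] F [-6.  -0.8  2.4] gap -0.001 jaw -88.9 app [ 0.008  0.025 -1.   ] j6 [0.21 0.09 1.94 0.03 1.1  1.75]
```

```bash
python3 -m handwheel '[{"travel":[0.1,0,0],"twist":0,"jaw":0},{"travel":[0.12,0,0],"twist":0,"jaw":0},{"travel":[0.14,0,0],"twist":0,"jaw":0},{"travel":[0.15,0,0],"twist":0,"jaw":0},{"travel":[0.15,0,0],"twist":0,"jaw":0},{"travel":[0.15,0,0],"twist":0,"jaw":0},{"travel":[0.15,0,0],"twist":0,"jaw":0},{"travel":[0.15,0,0],"twist":0,"jaw":0}]'; python3 st.py
```

```text
time: 13.63
tool_pos: [0.4828, 0.165, 0.0172]
eef_rot: [0.506, -0.504, 0.505, -0.485]
force: [-9.1, -0.3, 4.7]
finger_gap: 0.002
t 13.63 tcp mm [482.8 165.   17.2] F [-9.1 -0.3  4.7] gap 0.002 jaw -88.9 app [-0.018  0.022 -1.   ] j6 [0.21 0.12 1.92 0.03 1.12 1.75]
```

```bash
python3 -m handwheel '[{"travel":[0.2,0,0.1],"twist":0,"jaw":0},{"travel":[0.22,0,0.1],"twist":0,"jaw":0},{"travel":[0.22,0,0.1],"twist":0,"jaw":0},{"travel":[0.22,0,0.1],"twist":0,"jaw":0},{"travel":[0.22,0,0.1],"twist":0,"jaw":0},{"travel":[0.22,0,0.1],"twist":0,"jaw":0},{"travel":[0.22,0,0.1],"twist":0,"jaw":0},{"travel":[0.22,0,0.1],"twist":0,"jaw":0}]'; python3 st.py
```

```text
time: 14.3
tool_pos: [0.4818, 0.1649, 0.0176]
eef_rot: [-0.496, 0.514, -0.513, 0.475]
force: [-10.9, -0.2, 4.5]
finger_gap: -0.002
t 14.3 tcp mm [481.8 164.9  17.6] F [-10.9  -0.2   4.5] gap -0.002 jaw -88.8 app [-0.057  0.019 -0.998] j6 [0.21 0.15 1.88 0.03 1.16 1.74]
```

```bash
python3 -m handwheel '[{"travel":[0.3,0,0.15],"twist":0,"jaw":0},{"travel":[0.32,0,0.15],"twist":0,"jaw":0},{"travel":[0.32,0,0.15],"twist":0,"jaw":0},{"travel":[0.32,0,0.15],"twist":0,"jaw":0},{"travel":[0.32,0,0.15],"twist":0,"jaw":0},{"travel":[0.32,0,0.15],"twist":0,"jaw":0},{"travel":[0.32,0,0.15],"twist":0,"jaw":0},{"travel":[0.32,0,0.15],"twist":0,"jaw":0}]'; python3 st.py
```

```text
time: 14.97
tool_pos: [0.4803, 0.1647, 0.0184]
eef_rot: [-0.481, 0.53, -0.525, 0.461]
force: [-13.2, 0.1, 2.8]
finger_gap: -0.001
t 14.97 tcp mm [480.3 164.7  18.4] F [-13.2   0.1   2.8] gap -0.001 jaw -88.7 app [-0.114  0.014 -0.993] j6 [0.2  0.2  1.83 0.04 1.22 1.73]
```

```bash
python3 -m handwheel '[{"travel":[0.4,0,0.15],"twist":0,"jaw":0},{"travel":[0.42,0,0.15],"twist":0,"jaw":0},{"travel":[0.44,0,0.15],"twist":0,"jaw":0},{"travel":[0.46,0,0.15],"twist":0,"jaw":0}, {"travel":[0.46,0,0.15],"twist":0,"jaw":0},{"travel":[0.46,0,0.15],"twist":0,"jaw":0},{"travel":[0.46,0,0.15],"twist":0,"jaw":0},{"travel":[0.46,0,0.15],"twist":0,"jaw":0}]'; python3 st.py
```

```text
time: 15.63
tool_pos: [0.4865, 0.1683, 0.0194]
eef_rot: [-0.465, 0.545, -0.539, 0.442]
force: [-13.9, 3.7, 3.3]
finger_gap: 0.007
t 15.63 tcp mm [486.5 168.3  19.4] F [-13.9   3.7   3.3] gap 0.007 jaw -88.5 app [-0.177  0.014 -0.984] j6 [0.2  0.27 1.74 0.05 1.3  1.72]
```

```bash
python3 -m handwheel '[{"travel":[-0.8,0,0],"twist":0,"jaw":0},{"travel":[-1,0,0.3],"twist":1,"jaw":0},{"travel":[-1,0,0.6],"twist":1,"jaw":0},{"travel":[-1,-0.5,1],"twist":1,"jaw":0},{"travel":[-0.8,-1,1],"twist":1,"jaw":0},{"travel":[0,-1,0.5],"twist":1,"jaw":0},{"travel":[0,-1,0],"twist":1,"jaw":0},{"travel":[0,-1,0],"twist":1,"jaw":0}]'; python3 st.py; python3 -m handwheel '[{"travel":[0,-1,0],"twist":1,"jaw":0},{"travel":[0,-1,0],"twist":1,"jaw":0},{"travel":[0,-1,0],"twist":1,"jaw":0},{"travel":[0,-1,0],"twist":1,"jaw":0},{"travel":[0,-1,0],"twist":1,"jaw":0},{"travel":[0,-1,0],"twist":1,"jaw":0},{"travel":[0,-1,0],"twist":1,"jaw":0},{"travel":[0,-1,0],"twist":1,"jaw":0}]'; python3 st.py
```

```text
time: 16.3
tool_pos: [0.4407, 0.1229, 0.0539]
eef_rot: [-0.582, 0.685, -0.34, 0.277]
force: [0.3, -0.7, -0.6]
finger_gap: 0.001
t 16.3 tcp mm [440.7 122.9  53.9] F [ 0.3 -0.7 -0.6] gap 0.001 jaw -52.0 app [-0.143 -0.092 -0.985] j6 [ 0.21  0.08  1.89 -0.06  1.33  1.13]
time: 16.97
tool_pos: [0.4463, 0.0395, 0.0567]
eef_rot: [-0.646, 0.759, -0.065, 0.055]
force: [-0.1, 0.5, 0.3]
finger_gap: -0.004
t 16.97 tcp mm [446.3  39.5  56.7] F [-0.1  0.5  0.3] gap -0.004 jaw -9.8 app [-0.028 -0.158 -0.987] j6 [ 0.1  -0.06  2.03 -0.16  1.22  0.33]
```

```bash
python3 -m handwheel '[{"travel":[0,-1.2,0],"twist":1,"jaw":0},{"travel":[0,-1.2,0],"twist":1,"jaw":0},{"travel":[0,-1.2,0],"twist":1,"jaw":0},{"travel":[0,-1.2,0],"twist":1,"jaw":0},{"travel":[0,-1.2,0],"twist":1,"jaw":0},{"travel":[0,-1.2,0],"twist":1,"jaw":0},{"travel":[0,-1.2,0],"twist":1,"jaw":0},{"travel":[0,-1.2,0],"twist":1,"jaw":0}]'; python3 st.py; python3 -m handwheel '[{"travel":[0,-1.2,0],"twist":1,"jaw":0},{"travel":[0,-1.2,0],"twist":1,"jaw":0},{"travel":[0,-1.2,0],"twist":1,"jaw":0},{"travel":[0,-1.2,0],"twist":1,"jaw":0},{"travel":[0,-1,0],"twist":1,"jaw":0},{"travel":[0,-0.8,-0.5],"twist":1,"jaw":0},{"travel":[0,-0.5,-0.8],"twist":1,"jaw":0},{"travel":[0,0,-0.8],"twist":1,"jaw":0}]'; python3 st.py
```

```text
time: 17.63
tool_pos: [0.4509, -0.0609, 0.0595]
eef_rot: [-0.621, 0.732, 0.218, -0.175]
force: [-0.6, -0.2, -0.1]
finger_gap: -0.0
t 17.63 tcp mm [450.9 -60.9  59.5] F [-0.6 -0.2 -0.1] gap -0.0 jaw 32.5 app [ 0.102 -0.133 -0.986] j6 [-0.15 -0.23  2.17 -0.13  1.08 -0.66]
time: 18.3
tool_pos: [0.4565, -0.1407, 0.0442]
eef_rot: [-0.51, 0.611, 0.472, -0.38]
force: [-0.4, 0.1, 0.0]
finger_gap: 0.001
t 18.3 tcp mm [ 456.5 -140.7   44.2] F [-0.4  0.1  0. ] gap 0.001 jaw 74.5 app [ 0.189 -0.036 -0.981] j6 [-0.44 -0.21  2.19  0.06  0.97 -1.77]
```

```bash
python3 -m handwheel '[{"travel":[0.2,-0.2,-0.6],"twist":1,"jaw":0},{"travel":[0.3,-0.2,-0.6],"twist":1,"jaw":0},{"travel":[0.3,0,-0.4],"twist":0.8,"jaw":0},{"travel":[0.2,0,-0.2],"twist":0,"jaw":0},{"travel":[0.1,0,0],"twist":0,"jaw":0},{"travel":[0.05,0,0],"twist":0,"jaw":0},{"travel":[0.05,0,0],"twist":0,"jaw":0},{"travel":[0.05,0,0],"twist":0,"jaw":0}]'; python3 st.py;python3 -m handwheel '[{"travel":[0.06,0,0],"twist":0,"jaw":0},{"travel":[0.06,0,0],"twist":0,"jaw":0},{"travel":[0.06,0,0],"twist":0,"jaw":0},{"travel":[0.06,0,0],"twist":0,"jaw":0},{"travel":[0.06,0,0],"twist":0,"jaw":0},{"travel":[0.06,0,0],"twist":0,"jaw":0},{"travel":[0.06,0,0],"twist":0,"jaw":0},{"travel":[0.06,0,0],"twist":0,"jaw":0}]'; python3 st.py
```

```text
time: 18.97
tool_pos: [0.4707, -0.148, 0.0265]
eef_rot: [-0.454, 0.551, 0.545, -0.44]
force: [0.1, 0.2, 0.2]
finger_gap: 0.004
t 18.97 tcp mm [ 470.7 -148.    26.5] F [0.1 0.2 0.2] gap 0.004 jaw 88.9 app [ 0.201  0.007 -0.98 ] j6 [-0.48 -0.13  2.16  0.12  0.94 -2.1 ]
time: 19.63
tool_pos: [0.4768, -0.1476, 0.0276]
eef_rot: [-0.454, 0.552, 0.545, -0.439]
force: [0.3, -0.0, -0.4]
finger_gap: -0.002
t 19.63 tcp mm [ 476.8 -147.6   27.6] F [ 0.3 -0.  -0.4] gap -0.002 jaw 88.8 app [ 0.203  0.005 -0.979] j6 [-0.47 -0.12  2.14  0.12  0.94 -2.09]
```

```bash
python3 -m handwheel '[{"travel":[0.07,0,0],"twist":0,"jaw":0},{"travel":[0.07,0,0],"twist":0,"jaw":0},{"travel":[0.07,0,0],"twist":0,"jaw":0},{"travel":[0.07,0,0],"twist":0,"jaw":0},{"travel":[0.07,0,0],"twist":0,"jaw":0},{"travel":[0.07,0,0],"twist":0,"jaw":0},{"travel":[0.07,0,0],"twist":0,"jaw":0},{"travel":[0.07,0,0],"twist":0,"jaw":0}]'; python3 st.py
```

```text
time: 20.3
tool_pos: [0.4823, -0.1476, 0.0272]
eef_rot: [-0.454, 0.551, 0.545, -0.44]
force: [-7.2, 0.0, 3.1]
finger_gap: -0.0
t 20.3 tcp mm [ 482.3 -147.6   27.2] F [-7.2  0.   3.1] gap -0.0 jaw 88.8 app [ 0.201  0.006 -0.98 ] j6 [-0.47 -0.1   2.13  0.12  0.94 -2.08]
```

```bash
python3 -m handwheel '[{"travel":[0.2,0,0.05],"twist":0,"jaw":0},{"travel":[0.35,0,0.1],"twist":0,"jaw":0},{"travel":[0.45,-0.08,0.1],"twist":0,"jaw":0},{"travel":[0.5,-0.1,0.1],"twist":0,"jaw":0},{"travel":[0.5,-0.1,0.1],"twist":0,"jaw":0},{"travel":[0.5,-0.1,0.1],"twist":0,"jaw":0},{"travel":[0.5,-0.1,0.1],"twist":0,"jaw":0},{"travel":[0.5,-0.1,0.1],"twist":0,"jaw":0}]'; python3 st.py
```

```text
time: 20.97
tool_pos: [0.4961, -0.1521, 0.0241]
eef_rot: [-0.468, 0.538, 0.536, -0.452]
force: [-13.9, -2.1, 5.7]
finger_gap: -0.002
t 20.97 tcp mm [ 496.1 -152.1   24.1] F [-13.9  -2.1   5.7] gap -0.002 jaw 89.0 app [ 0.154  0.012 -0.988] j6 [-0.45 -0.01  2.04  0.09  0.98 -2.05]
```

```bash
python3 -m handwheel '[{"travel":[0.5,-0.15,0.15],"twist":0,"jaw":0},{"travel":[0.5,-0.15,0.15],"twist":0,"jaw":0},{"travel":[0.5,-0.15,0.15],"twist":0,"jaw":0},{"travel":[0.5,-0.15,0.15],"twist":0,"jaw":0},{"travel":[0.5,-0.15,0.15],"twist":0,"jaw":0},{"travel":[0.5,-0.15,0.15],"twist":0,"jaw":0},{"travel":[0.5,-0.15,0.15],"twist":0,"jaw":0},{"travel":[0.5,-0.15,0.15],"twist":0,"jaw":0}]'; python3 st.py
python3 - <<'E'
from h import *
b=snap('side','side4')
cv2.imwrite('pics/v4.png',cv2.resize(b['image'][150:350,230:480],None,fx=3,fy=3,interpolation=cv2.INTER_CUBIC))
E
```

```text
time: 21.63
tool_pos: [0.5137, -0.1608, 0.0245]
eef_rot: [-0.484, 0.523, 0.527, -0.463]
force: [-12.0, -0.5, 5.1]
finger_gap: -0.001
t 21.63 tcp mm [ 513.7 -160.8   24.5] F [-12.   -0.5   5.1] gap -0.001 jaw 89.1 app [ 0.103  0.024 -0.994] j6 [-0.44  0.09  1.94  0.08  1.03 -2.03]
```

View pics/v4.png

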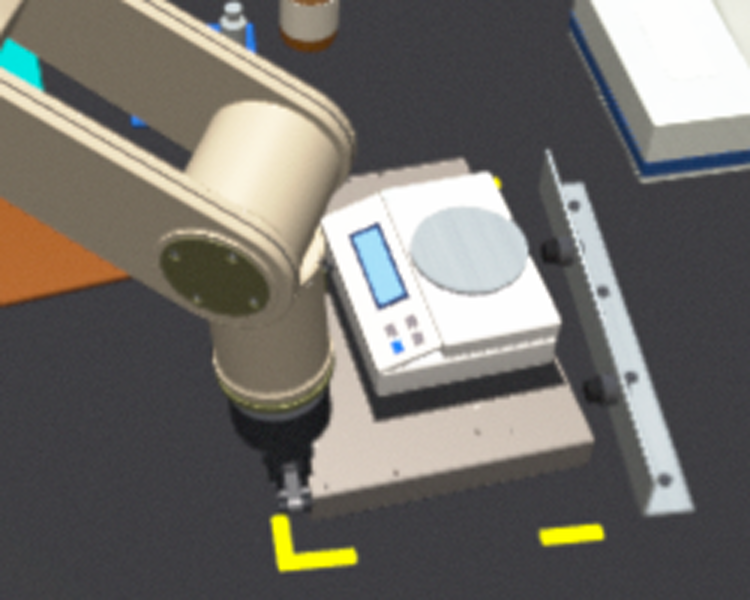

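Pushing works, and the balance rides along unmoved, with the slab at about +6.5°. Next is the left end.

```bash
python3 -m handwheel '[{"travel":[-1.5,0,0.2],"twist":0,"jaw":0},{"travel":[-2.2,0,0.3],"twist":0,"jaw":0},{"travel":[-1.8,1.5,0.3],"twist":0,"jaw":0},{"travel":[-0.8,3,0],"twist":0,"jaw":0},{"travel":[-0.2,4,0],"twist":0,"jaw":0},{"travel":[0,4.1,0],"twist":0,"jaw":0},{"travel":[0,4.1,0],"twist":0,"jaw":0},{"travel":[0,4.1,0],"twist":0,"jaw":0}]'; python3 st.py
```

```text
time: 22.35
tool_pos: [0.4473, 0.0454, 0.0335]
eef_rot: [-0.485, 0.528, 0.524, -0.46]
force: [1.5, 0.5, 0.2]
finger_gap: -0.002
t 22.35 tcp mm [447.3  45.4  33.5] F [1.5 0.5 0.2] gap -0.002 jaw 88.4 app [ 0.107  0.019 -0.994] j6 [-0.03 -0.2   2.19  0.03  1.04 -1.58]
```

```bash
python3 -m handwheel '[{"travel":[0,3.4,0],"twist":0,"jaw":0},{"travel":[0,2.8,0],"twist":0,"jaw":0},{"travel":[0.2,1.5,-0.2],"twist":0,"jaw":0},{"travel":[0.4,0.6,-0.3],"twist":0,"jaw":0},{"travel":[0.5,0,-0.2],"twist":0,"jaw":0},{"travel":[0.4,0,0],"twist":0,"jaw":0},{"travel":[0.1,0,0],"twist":0,"jaw":0},{"travel":[0.05,0,0],"twist":0,"jaw":0}]'; python3 st.py
```

```text
time: 23.02
tool_pos: [0.4649, 0.1384, 0.0272]
eef_rot: [-0.483, 0.527, 0.527, -0.46]
force: [-0.1, -0.0, -0.8]
finger_gap: 0.001
t 23.02 tcp mm [464.9 138.4  27.2] F [-0.1 -0.  -0.8] gap 0.001 jaw 88.8 app [ 0.111  0.022 -0.994] j6 [ 0.18 -0.08  2.1   0.    1.01 -1.37]
```

```bash
python3 -m handwheel '[{"travel":[0.07,0.3,0],"twist":0,"jaw":0},{"travel":[0.07,0.3,0],"twist":0,"jaw":0},{"travel":[0.07,0.2,0],"twist":0,"jaw":0},{"travel":[0.07,0,0],"twist":0,"jaw":0},{"travel":[0.07,0,0],"twist":0,"jaw":0},{"travel":[0.07,0,0],"twist":0,"jaw":0},{"travel":[0.07,0,0],"twist":0,"jaw":0},{"travel":[0.07,0,0],"twist":0,"jaw":0}]'; python3 st.py
```

```text
time: 23.68
tool_pos: [0.4716, 0.1434, 0.0272]
eef_rot: [-0.484, 0.528, 0.525, -0.459]
force: [0.3, 0.9, 0.2]
finger_gap: -0.001
t 23.68 tcp mm [471.6 143.4  27.2] F [0.3 0.9 0.2] gap -0.001 jaw 88.4 app [ 0.11   0.021 -0.994] j6 [ 0.19 -0.06  2.08 -0.    1.01 -1.35]
```

```bash
python3 -m handwheel '[{"travel":[0.07,0,0],"twist":0,"jaw":0},{"travel":[0.07,0,0],"twist":0,"jaw":0},{"travel":[0.07,0,0],"twist":0,"jaw":0},{"travel":[0.07,0,0],"twist":0,"jaw":0},{"travel":[0.07,0,0],"twist":0,"jaw":0},{"travel":[0.07,0,0],"twist":0,"jaw":0},{"travel":[0.07,0,0],"twist":0,"jaw":0},{"travel":[0.07,0,0],"twist":0,"jaw":0}]'; python3 st.py
```

```text
time: 24.35
tool_pos: [0.4777, 0.1435, 0.0272]
eef_rot: [-0.484, 0.528, 0.525, -0.459]
force: [-0.4, 0.0, 0.1]
finger_gap: -0.003
t 24.35 tcp mm [477.7 143.5  27.2] F [-0.4  0.   0.1] gap -0.003 jaw 88.5 app [ 0.11   0.021 -0.994] j6 [ 0.19 -0.04  2.07 -0.    1.01 -1.35]
```

```bash
python3 -m handwheel '[{"travel":[0.07,0,0],"twist":0,"jaw":0},{"travel":[0.07,0,0],"twist":0,"jaw":0},{"travel":[0.07,0,0],"twist":0,"jaw":0},{"travel":[0.07,0,0],"twist":0,"jaw":0},{"travel":[0.07,0,0],"twist":0,"jaw":0},{"travel":[0.07,0,0],"twist":0,"jaw":0},{"travel":[0.07,0,0],"twist":0,"jaw":0},{"travel":[0.07,0,0],"twist":0,"jaw":0}]'; python3 st.py
```

```text
time: 25.02
tool_pos: [0.4785, 0.1433, 0.0247]
eef_rot: [-0.487, 0.526, 0.522, -0.462]
force: [-5.8, -0.5, 2.0]
finger_gap: -0.0
t 25.02 tcp mm [478.5 143.3  24.7] F [-5.8 -0.5  2. ] gap -0.0 jaw 88.5 app [ 0.099  0.02  -0.995] j6 [ 0.19 -0.03  2.05  0.    1.01 -1.36]
```

```bash
python3 -m handwheel '[{"travel":[0.2,0,0.1],"twist":0,"jaw":0},{"travel":[0.35,0,0.15],"twist":0,"jaw":0},{"travel":[0.45,0.1,0.15],"twist":0,"jaw":0},{"travel":[0.52,0.12,0.15],"twist":0,"jaw":0},{"travel":[0.55,0.12,0.15],"twist":0,"jaw":0},{"travel":[0.55,0.15,0.15],"twist":0,"jaw":0},{"travel":[0.55,0.15,0.15],"twist":0,"jaw":0},{"travel":[0.55,0.15,0.15],"twist":0,"jaw":0}]'; python3 st.py;python3 -m handwheel '[{"travel":[0.55,0.15,0.15],"twist":0,"jaw":0},{"travel":[0.55,0.15,0.15],"twist":0,"jaw":0},{"travel":[0.55,0.15,0.15],"twist":0,"jaw":0},{"travel":[0.55,0.15,0.15],"twist":0,"jaw":0},{"travel":[0.55,0.15,0.15],"twist":0,"jaw":0},{"travel":[0.55,0.15,0.15],"twist":0,"jaw":0},{"travel":[0.55,0.15,0.15],"twist":0,"jaw":0},{"travel":[0.55,0.15,0.15],"twist":0,"jaw":0}]'; python3 st.py
```

```text
time: 25.68
tool_pos: [0.4909, 0.1511, 0.0247]
eef_rot: [-0.499, 0.513, 0.509, -0.478]
force: [-13.7, 0.4, 6.3]
finger_gap: 0.0
t 25.68 tcp mm [490.9 151.1  24.7] F [-13.7   0.4   6.3] gap 0.0 jaw 88.6 app [ 0.045  0.016 -0.999] j6 [ 0.19  0.06  1.96  0.01  1.07 -1.36]
time: 26.35
tool_pos: [0.5104, 0.1629, 0.0252]
eef_rot: [0.511, -0.5, -0.494, 0.494]
force: [-13.5, 0.6, 4.6]
finger_gap: -0.001
t 26.35 tcp mm [510.4 162.9  25.2] F [-13.5   0.6   4.6] gap -0.001 jaw 88.7 app [-0.011  0.01  -1.   ] j6 [ 0.2   0.17  1.84  0.01  1.14 -1.35]
```

```bash
python3 -m handwheel '[{"travel":[0.55,0.12,0.15],"twist":0,"jaw":0},{"travel":[0.55,0.12,0.15],"twist":0,"jaw":0},{"travel":[0.55,0.12,0.15],"twist":0,"jaw":0},{"travel":[0.55,0.12,0.15],"twist":0,"jaw":0},{"travel":[0.55,0.12,0.15],"twist":0,"jaw":0},{"travel":[0.55,0.12,0.15],"twist":0,"jaw":0},{"travel":[0.55,0.12,0.15],"twist":0,"jaw":0},{"travel":[0.55,0.12,0.15],"twist":0,"jaw":0}]'; python3 st.py
```

```text
time: 27.02
tool_pos: [0.5299, 0.173, 0.0259]
eef_rot: [0.523, -0.487, -0.479, 0.51]
force: [-13.0, -0.2, 2.6]
finger_gap: -0.0
t 27.02 tcp mm [529.9 173.   25.9] F [-13.   -0.2   2.6] gap -0.0 jaw 88.8 app [-0.067  0.006 -0.998] j6 [ 0.21  0.27  1.72  0.02  1.21 -1.35]
```

```bash
python3 -m handwheel '[{"travel":[-1,0,0],"twist":0,"jaw":0},{"travel":[-1.5,0,0.2],"twist":-1,"jaw":0},{"travel":[-1.5,0,0.4],"twist":-1,"jaw":0},{"travel":[-1.5,-0.5,0.6],"twist":-1,"jaw":0},{"travel":[-1,-1,0.6],"twist":-1,"jaw":0},{"travel":[-0.7,-1,0.3],"twist":-1,"jaw":0},{"travel":[-0.4,-1,0],"twist":-1,"jaw":0},{"travel":[0,-1,0],"twist":-1,"jaw":0}]'; python3 st.py; python3 -m handwheel '[{"travel":[0,-1,0],"twist":-1,"jaw":0},{"travel":[0,-1,0],"twist":-1,"jaw":0},{"travel":[0,-1,0],"twist":-1,"jaw":0},{"travel":[0,-1,0],"twist":-1,"jaw":0},{"travel":[0,-1,0],"twist":-1,"jaw":0},{"travel":[0,-1,0],"twist":-1,"jaw":0},{"travel":[0,-1,0],"twist":-1,"jaw":0},{"travel":[0,-1,0],"twist":-1,"jaw":0}]'; python3 st.py; python3 -m handwheel '[{"travel":[0,-1,0],"twist":-1,"jaw":0},{"travel":[0,-1,0],"twist":-1,"jaw":0},{"travel":[0,-1,0],"twist":-1,"jaw":0},{"travel":[0,-1,0],"twist":-1,"jaw":0},{"travel":[0,-1,0],"twist":-1,"jaw":0},{"travel":[0,-1,0],"twist":-1,"jaw":0},{"travel":[0,-1,0],"twist":-1,"jaw":0},{"travel":[0,-1,0],"twist":-1,"jaw":0}]'; python3 st.py
```

```text
time: 27.68
tool_pos: [0.455, 0.1288, 0.0471]
eef_rot: [0.654, -0.613, -0.306, 0.32]
force: [0.6, -0.3, -1.4]
finger_gap: -0.003
t 27.68 tcp mm [455.  128.8  47.1] F [ 0.6 -0.3 -1.4] gap -0.003 jaw 52.5 app [-0.044  0.043 -0.998] j6 [ 0.13 -0.01  1.98  0.05  1.2  -0.81]
time: 28.35
tool_pos: [0.4609, 0.0439, 0.0497]
eef_rot: [0.723, -0.685, -0.07, 0.059]
force: [-0.8, 0.6, -1.1]
finger_gap: -0.002
t 28.35 tcp mm [460.9  43.9  49.7] F [-0.8  0.6 -1.1] gap -0.002 jaw 10.4 app [ 0.01   0.056 -0.998] j6 [-0.06 -0.08  2.05  0.06  1.17 -0.27]
time: 29.02
tool_pos: [0.4668, -0.0426, 0.0524]
eef_rot: [0.695, -0.665, 0.176, -0.209]
force: [-0.2, 0.0, 0.0]
finger_gap: 0.005
t 29.02 tcp mm [466.8 -42.6  52.4] F [-0.2  0.   0. ] gap 0.005 jaw -31.7 app [ 0.056  0.027 -0.998] j6 [-0.23 -0.11  2.08  0.04  1.13  0.3 ]
```

```bash
python3 -m handwheel '[{"travel":[-0.1,-1.2,0],"twist":-1,"jaw":0},{"travel":[-0.1,-1.2,0],"twist":-1,"jaw":0},{"travel":[-0.1,-1.2,0],"twist":-1,"jaw":0},{"travel":[0,-1.2,-0.3],"twist":-1,"jaw":0},{"travel":[0,-1.2,-0.5],"twist":-1,"jaw":0},{"travel":[0,-1,-0.5],"twist":-1,"jaw":0},{"travel":[0,-0.6,-0.5],"twist":-1,"jaw":0},{"travel":[0,-0.3,-0.5],"twist":-1,"jaw":0}]'; python3 st.py; python3 -m handwheel '[{"travel":[0.1,0,-0.2],"twist":-1,"jaw":0},{"travel":[0.1,0,-0.1],"twist":-1,"jaw":0},{"travel":[0.1,0,0],"twist":-0.8,"jaw":0},{"travel":[0.06,0,0],"twist":0,"jaw":0},{"travel":[0.06,0,0],"twist":0,"jaw":0},{"travel":[0.06,0,0],"twist":0,"jaw":0},{"travel":[0.06,0,0],"twist":0,"jaw":0},{"travel":[0.06,0,0],"twist":0,"jaw":0}]'; python3 st.py
```

```text
time: 29.68
tool_pos: [0.4704, -0.1306, 0.0331]
eef_rot: [0.572, -0.557, 0.398, -0.451]
force: [0.0, -0.7, 0.4]
finger_gap: 0.002
t 29.68 tcp mm [ 470.4 -130.6   33.1] F [ 0.  -0.7  0.4] gap 0.002 jaw -73.9 app [ 0.073 -0.029 -0.997] j6 [-0.38 -0.05  2.06 -0.    1.06  0.91]
time: 30.35
tool_pos: [0.4794, -0.1337, 0.0303]
eef_rot: [-0.51, 0.502, -0.463, 0.523]
force: [0.9, -0.5, -1.1]
finger_gap: 0.003
t 30.35 tcp mm [ 479.4 -133.7   30.3] F [ 0.9 -0.5 -1.1] gap 0.003 jaw -88.6 app [ 0.069 -0.05  -0.996] j6 [-0.36 -0.02  2.04 -0.03  1.04  1.2 ]
```

```bash
python3 -m handwheel '[{"travel":[0.07,0,-0.1],"twist":0,"jaw":0},{"travel":[0.07,0,-0.1],"twist":0,"jaw":0},{"travel":[0.07,0,-0.1],"twist":0,"jaw":0},{"travel":[0.07,0,0],"twist":0,"jaw":0},{"travel":[0.07,0,0],"twist":0,"jaw":0},{"travel":[0.07,0,0],"twist":0,"jaw":0},{"travel":[0.07,0,0],"twist":0,"jaw":0},{"travel":[0.07,0,0],"twist":0,"jaw":0}]'; python3 st.py;python3 - <<'E'
from h import *
b=snap('side','side5')
cv2.imwrite('pics/v5.png',cv2.resize(b['image'][150:350,260:480],None,fx=3,fy=3,interpolation=cv2.INTER_CUBIC))
E
```

```text
time: 31.02
tool_pos: [0.4856, -0.1338, 0.027]
eef_rot: [-0.511, 0.502, -0.462, 0.523]
force: [-0.8, -0.3, -0.6]
finger_gap: 0.004
t 31.02 tcp mm [ 485.6 -133.8   27. ] F [-0.8 -0.3 -0.6] gap 0.004 jaw -88.5 app [ 0.07  -0.05  -0.996] j6 [-0.35  0.    2.02 -0.03  1.04  1.2 ]
```

View pics/v5.png

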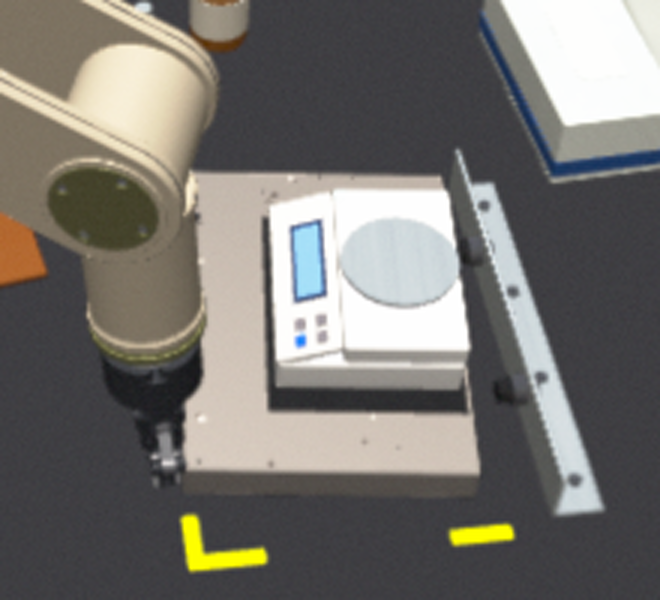

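The slab's left side is at its buffer and the right has about 20 mm to go. I'll touch and then push right.

```bash
python3 -m handwheel '[{"travel":[0.07,0,0],"twist":0,"jaw":0},{"travel":[0.07,0,0],"twist":0,"jaw":0},{"travel":[0.07,0,0],"twist":0,"jaw":0},{"travel":[0.07,0,0],"twist":0,"jaw":0},{"travel":[0.07,0,0],"twist":0,"jaw":0},{"travel":[0.07,0,0],"twist":0,"jaw":0},{"travel":[0.07,0,0],"twist":0,"jaw":0},{"travel":[0.07,0,0],"twist":0,"jaw":0}]'; python3 st.py
```

```text
time: 31.73
tool_pos: [0.4877, -0.1333, 0.0254]
eef_rot: [-0.509, 0.504, -0.465, 0.52]
force: [-6.2, 0.1, 2.0]
finger_gap: -0.004
t 31.73 tcp mm [ 487.7 -133.3   25.4] F [-6.2  0.1  2. ] gap -0.004 jaw -88.5 app [ 0.061 -0.049 -0.997] j6 [-0.35  0.02  2.01 -0.03  1.04  1.21]
```

```bash
python3 -m handwheel '[{"travel":[0.2,0,0.1],"twist":0,"jaw":0},{"travel":[0.35,0,0.15],"twist":0,"jaw":0},{"travel":[0.45,-0.1,0.15],"twist":0,"jaw":0},{"travel":[0.52,-0.12,0.15],"twist":0,"jaw":0},{"travel":[0.55,-0.12,0.15],"twist":0,"jaw":0},{"travel":[0.55,-0.15,0.15],"twist":0,"jaw":0},{"travel":[0.55,-0.15,0.15],"twist":0,"jaw":0},{"travel":[0.55,-0.15,0.15],"twist":0,"jaw":0}]'; python3 st.py;python3 -m handwheel '[{"travel":[0.55,-0.15,0.15],"twist":0,"jaw":0},{"travel":[0.55,-0.15,0.15],"twist":0,"jaw":0},{"travel":[0.55,-0.15,0.15],"twist":0,"jaw":0},{"travel":[0.55,-0.15,0.15],"twist":0,"jaw":0},{"travel":[0.55,-0.15,0.15],"twist":0,"jaw":0},{"travel":[0.55,-0.15,0.15],"twist":0,"jaw":0},{"travel":[0.55,-0.15,0.15],"twist":0,"jaw":0},{"travel":[0.55,-0.15,0.15],"twist":0,"jaw":0}]'; python3 st.py
```

```text
time: 32.4
tool_pos: [0.5005, -0.1404, 0.0257]
eef_rot: [-0.497, 0.516, -0.48, 0.505]
force: [-13.5, -1.0, 5.5]
finger_gap: 0.004
t 32.4 tcp mm [ 500.5 -140.4   25.7] F [-13.5  -1.    5.5] gap 0.004 jaw -88.4 app [ 0.007 -0.044 -0.999] j6 [-0.34  0.1   1.91 -0.04  1.1   1.22]
time: 33.07
tool_pos: [0.5208, -0.1519, 0.0264]
eef_rot: [-0.485, 0.527, -0.496, 0.49]
force: [-13.0, -0.7, 3.4]
finger_gap: 0.002
t 33.07 tcp mm [ 520.8 -151.9   26.4] F [-13.   -0.7   3.4] gap 0.002 jaw -88.5 app [-0.048 -0.037 -0.998] j6 [-0.34  0.21  1.79 -0.06  1.17  1.22]
```

```bash
python3 -m handwheel '[{"travel":[0.5,-0.1,0.15],"twist":0,"jaw":0},{"travel":[0.5,-0.1,0.15],"twist":0,"jaw":0},{"travel":[0.45,-0.1,0.15],"twist":0,"jaw":0},{"travel":[-0.3,0,0],"twist":0,"jaw":0},{"travel":[-1,0,0],"twist":0,"jaw":0},{"travel":[-1.5,0,0.2],"twist":0,"jaw":0},{"travel":[-1.5,1,0.2],"twist":0,"jaw":0},{"travel":[-1,2,0],"twist":0,"jaw":0}]'; python3 st.py;python3 - <<'E'
from h import *
a=snap('top','top6'); b=snap('side','side6')
A=cv2.resize(a['image'][130:255,245:395],None,fx=3.2,fy=3.2,interpolation=cv2.INTER_CUBIC)
B=cv2.resize(b['image'][180:320,370:470],None,fx=3.2,fy=3.2,interpolation=cv2.INTER_CUBIC)
H=max(len(A),len(B)); p=lambda m:cv2.copyMakeBorder(m,0,H-len(m),0,0,0)
cv2.imwrite('pics/v6.png',np.hstack([p(A),p(B)])); print(A.shape)
E
```

```text
time: 33.73
tool_pos: [0.4756, -0.1273, 0.0305]
eef_rot: [-0.481, 0.53, -0.501, 0.487]
force: [0.1, 0.3, -0.8]
finger_gap: 0.003
t 33.73 tcp mm [ 475.6 -127.3   30.5] F [ 0.1  0.3 -0.8] gap 0.003 jaw -88.6 app [-0.063 -0.036 -0.997] j6 [-0.33  0.09  1.92 -0.06  1.18  1.25]
(400, 480, 3)
```

View pics/v6.png

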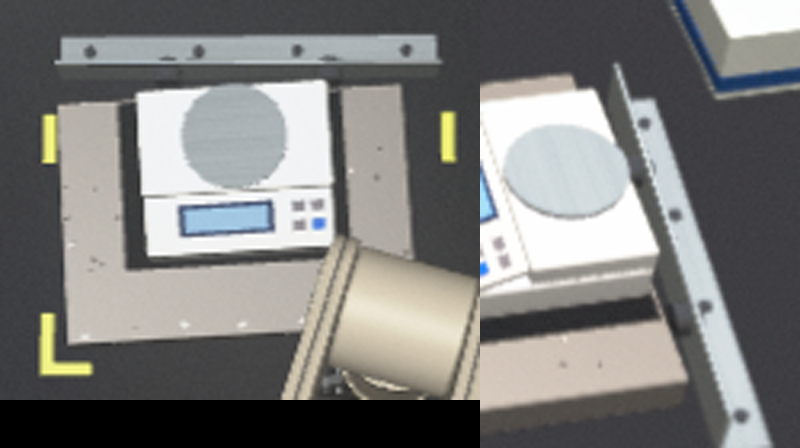

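Run:
```python
from h import *
s=load('top6'); C=lambda x,y,z=.047: at(s,245+x/3.2,130+y/3.2,z)[:2]
FL,FR,NL=C(60,104),C(402,86),C(70,344)
L=C(58,64,.052);Rr=C(438,64,.052); print('stop',L,Rr)
print(FL,FR,NL, np.linalg.norm(FL-FR),np.linalg.norm(FL-NL))
m=(FL+FR)/2; e=(FL-FR)/np.linalg.norm(FL-FR); 
print('yaw',np.degrees(np.arctan2(-e[0],e[1])),'mid',m,'FL80',m+.08*e,'FR80',m-.08*e)
```

```text
stop [0.80105614 0.18445843] [ 0.79433401 -0.18784102]
[0.76219798 0.18317019] [ 0.77437563 -0.15269911] [0.52469409 0.17353999] 0.33608998300123244 0.23769904932004218
yaw 2.0764708644472725 mid [0.76828681 0.01523554] FL80 [0.76538814 0.09518301] FR80 [ 0.77118547 -0.06471193]
```

```bash
python3 -m handwheel '[{"travel":[0,3,0],"twist":0,"jaw":0},{"travel":[0,4,0],"twist":0,"jaw":0},{"travel":[0,4.1,0],"twist":0,"jaw":0},{"travel":[0,4.1,0],"twist":0,"jaw":0},{"travel":[0,4.1,0],"twist":0,"jaw":0},{"travel":[0,4,0],"twist":0,"jaw":0},{"travel":[0,3,0],"twist":0,"jaw":0},{"travel":[0,2,0],"twist":0,"jaw":0}]'; python3 st.py
```

```text
time: 34.5
tool_pos: [0.4819, 0.1655, 0.0343]
eef_rot: [-0.485, 0.524, -0.498, 0.492]
force: [0.4, -0.7, 0.4]
finger_gap: -0.003
t 34.5 tcp mm [481.9 165.5  34.3] F [ 0.4 -0.7  0.4] gap -0.003 jaw -88.9 app [-0.045 -0.034 -0.998] j6 [ 0.25  0.13  1.87 -0.02  1.2   1.81]
```

```bash
python3 -m handwheel '[{"travel":[0.2,-1.2,-0.2],"twist":0,"jaw":0},{"travel":[0.3,-0.8,-0.3],"twist":0,"jaw":0},{"travel":[0.4,0,-0.2],"twist":0,"jaw":0},{"travel":[0.4,0,-0.1],"twist":0,"jaw":0},{"travel":[0.1,0,0],"twist":0,"jaw":0},{"travel":[0.07,0,0],"twist":0,"jaw":0},{"travel":[0.07,0,0],"twist":0,"jaw":0},{"travel":[0.07,0,0],"twist":0,"jaw":0}]'; python3 st.py
```

```text
time: 35.17
tool_pos: [0.5033, 0.1478, 0.0266]
eef_rot: [-0.488, 0.522, -0.497, 0.493]
force: [-0.0, -0.9, -0.5]
finger_gap: 0.002
t 35.17 tcp mm [503.3 147.8  26.6] F [-0.  -0.9 -0.5] gap 0.002 jaw -88.8 app [-0.039 -0.031 -0.999] j6 [ 0.2   0.17  1.84 -0.02  1.18  1.76]
```

```bash
python3 -m handwheel '[{"travel":[0.07,0.3,0],"twist":0,"jaw":0},{"travel":[0.07,0.3,0],"twist":0,"jaw":0},{"travel":[0.07,0.1,0],"twist":0,"jaw":0},{"travel":[0.07,0,0],"twist":0,"jaw":0},{"travel":[0.07,0,0],"twist":0,"jaw":0},{"travel":[0.07,0,0],"twist":0,"jaw":0},{"travel":[0.07,0,0],"twist":0,"jaw":0},{"travel":[0.07,0,0],"twist":0,"jaw":0}]'; python3 st.py
```

```text
time: 35.83
tool_pos: [0.5093, 0.1556, 0.0269]
eef_rot: [-0.488, 0.522, -0.497, 0.493]
force: [-0.5, 0.1, 0.7]
finger_gap: -0.0
t 35.83 tcp mm [509.3 155.6  26.9] F [-0.5  0.1  0.7] gap -0.0 jaw -88.8 app [-0.038 -0.031 -0.999] j6 [ 0.22  0.19  1.81 -0.02  1.18  1.78]
```

```bash
python3 -m handwheel '[{"travel":[0.07,0,0],"twist":0,"jaw":0},{"travel":[0.07,0,0],"twist":0,"jaw":0},{"travel":[0.07,0,0],"twist":0,"jaw":0},{"travel":[0.07,0,0],"twist":0,"jaw":0},{"travel":[0.07,0,0],"twist":0,"jaw":0},{"travel":[0.07,0,0],"twist":0,"jaw":0},{"travel":[0.07,0,0],"twist":0,"jaw":0},{"travel":[0.07,0,0],"twist":0,"jaw":0}]'; python3 st.py
```

```text
time: 36.5
tool_pos: [0.5138, 0.1555, 0.0264]
eef_rot: [-0.487, 0.523, -0.498, 0.492]
force: [-5.0, 1.1, 3.4]
finger_gap: -0.004
t 36.5 tcp mm [513.8 155.5  26.4] F [-5.   1.1  3.4] gap -0.004 jaw -88.8 app [-0.042 -0.031 -0.999] j6 [ 0.21  0.21  1.8  -0.02  1.18  1.77]
```

```bash
python3 -m handwheel '[{"travel":[0.2,0,0.1],"twist":0,"jaw":0},{"travel":[0.35,0,0.15],"twist":0,"jaw":0},{"travel":[0.45,0.1,0.15],"twist":0,"jaw":0},{"travel":[0.5,0.12,0.15],"twist":0,"jaw":0},{"travel":[0.55,0.12,0.15],"twist":0,"jaw":0},{"travel":[0.55,0.15,0.15],"twist":0,"jaw":0},{"travel":[0.55,0.15,0.15],"twist":0,"jaw":0},{"travel":[0.5,0.12,0.15],"twist":0,"jaw":0}]'; python3 st.py
```

```text
time: 37.17
tool_pos: [0.524, 0.1622, 0.0271]
eef_rot: [-0.471, 0.539, -0.51, 0.478]
force: [-12.9, 0.2, 3.4]
finger_gap: 0.003
t 37.17 tcp mm [524.  162.2  27.1] F [-12.9   0.2   3.4] gap 0.003 jaw -88.6 app [-0.099 -0.038 -0.994] j6 [ 0.22  0.29  1.7  -0.02  1.26  1.77]
```

```bash
python3 -m handwheel '[{"travel":[0.5,0.12,0.15],"twist":0,"jaw":0},{"travel":[0.5,0.12,0.15],"twist":0,"jaw":0},{"travel":[0.5,0.12,0.15],"twist":0,"jaw":0},{"travel":[-0.3,0,0],"twist":0,"jaw":0},{"travel":[-1,0,0],"twist":0,"jaw":0},{"travel":[-1.5,0,0.1],"twist":0,"jaw":0},{"travel":[-1.5,-1,0.1],"twist":0,"jaw":0},{"travel":[-0.8,-2,0],"twist":0,"jaw":0}]'; python3 st.py;python3 - <<'E'
from h import *
a=snap('top','top7'); b=snap('side','side7')
A=cv2.resize(a['image'][130:255,245:395],None,fx=3.2,fy=3.2,interpolation=cv2.INTER_CUBIC)
B=cv2.resize(b['image'][180:320,370:470],None,fx=3.2,fy=3.2,interpolation=cv2.INTER_CUBIC)
H=max(len(A),len(B)); p=lambda m:cv2.copyMakeBorder(m,0,H-len(m),0,0,0)
cv2.imwrite('pics/v7.png',np.hstack([p(A),p(B)]))
E
```

```text
time: 37.83
tool_pos: [0.4785, 0.1371, 0.0286]
eef_rot: [-0.465, 0.545, -0.513, 0.472]
force: [1.0, -0.6, 0.3]
finger_gap: -0.001
t 37.83 tcp mm [478.5 137.1  28.6] F [ 1.  -0.6  0.3] gap -0.001 jaw -88.4 app [-0.12  -0.04  -0.992] j6 [ 0.19  0.18  1.83 -0.02  1.26  1.74]
```

View pics/v7.png

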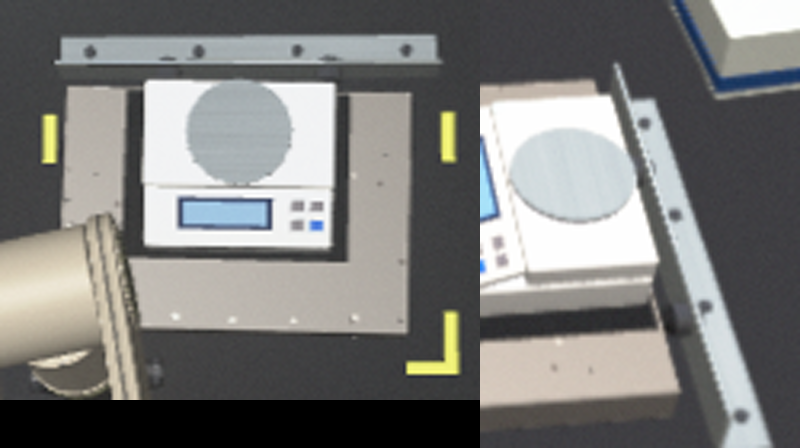

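```bash
cat > pose.py <<'E'
from h import *
import sys
# far edge: sub-pixel dark->bright transition per column on slab parts either side of the balance
def far(f,cols):
    g=cv2.cvtColor(cv2.imread(f'pics/{f}.png'),cv2.COLOR_BGR2GRAY).astype(float); s=load(f); P=[]
    for u in cols:
        c=g[148:175,u]; d=np.diff(c); 
        k=int(np.argmax(d[6:]))+6; w=d[k-1:k+2].clip(0); P.append(at(s,u,148.5+k+((w*[-1,0,1]).sum()/w.sum()) ,.047)[:2])
    return np.array(P)
for f in sys.argv[1:]:
    P=far(f,list(range(268,283))+list(range(355,370)))
    for _ in range(3):
        c=np.polyfit(P[:,1],P[:,0],1); e=abs(np.polyval(c,P[:,1])-P[:,0]); P=P[e<max(.0012,np.median(e)*2)]
    print(f,'n',len(P),'slope->yaw',np.degrees(-np.arctan(c[0])).round(2),'x at L(.08)',np.polyval(c,.08).round(4),'R(-.08)',np.polyval(c,-.08).round(4),'res',e.max().round(4))
E
python3 pose.py top0 top6 top7
```

```text
top0 n 30 slope->yaw 0.33 x at L(.08) 0.7335 R(-.08) 0.7344 res 0.0006
top6 n 30 slope->yaw 2.45 x at L(.08) 0.768 R(-.08) 0.7749 res 0.0011
top7 n 30 slope->yaw -2.29 x at L(.08) 0.7782 R(-.08) 0.7719 res 0.0007
```

```bash
python3 -m handwheel '[{"travel":[0,-3,0],"twist":0,"jaw":0},{"travel":[0,-4,0],"twist":0,"jaw":0},{"travel":[0,-4,0],"twist":0,"jaw":0},{"travel":[0,-4,0],"twist":0,"jaw":0},{"travel":[0,-4,0],"twist":0,"jaw":0},{"travel":[0,-3.5,0],"twist":0,"jaw":0},{"travel":[0,-2.5,0],"twist":0,"jaw":0},{"travel":[0,-1.5,0],"twist":0,"jaw":0}]'; python3 st.py
```

```text
time: 38.6
tool_pos: [0.4848, -0.138, 0.0324]
eef_rot: [-0.47, 0.542, -0.508, 0.476]
force: [-0.6, -0.1, -0.3]
finger_gap: -0.003
t 38.6 tcp mm [ 484.8 -138.    32.4] F [-0.6 -0.1 -0.3] gap -0.003 jaw -88.3 app [-0.103 -0.042 -0.994] j6 [-0.33  0.16  1.85 -0.08  1.22  1.25]
```

```bash
python3 -m handwheel '[{"travel":[0.3,-0.2,-0.2],"twist":0,"jaw":0},{"travel":[0.4,-0.1,-0.3],"twist":0,"jaw":0},{"travel":[0.4,0,-0.2],"twist":0,"jaw":0},{"travel":[0.3,0,0],"twist":0,"jaw":0},{"travel":[0.1,0,0],"twist":0,"jaw":0},{"travel":[0.07,0,0],"twist":0,"jaw":0},{"travel":[0.07,0,0],"twist":0,"jaw":0},{"travel":[0.07,0,0],"twist":0,"jaw":0}]'; python3 st.py
```

```text
time: 39.27
tool_pos: [0.5069, -0.1402, 0.025]
eef_rot: [-0.471, 0.541, -0.507, 0.478]
force: [-0.5, -0.0, -0.2]
finger_gap: -0.002
t 39.27 tcp mm [ 506.9 -140.2   25. ] F [-0.5 -0.  -0.2] gap -0.002 jaw -88.4 app [-0.099 -0.043 -0.994] j6 [-0.32  0.22  1.79 -0.08  1.21  1.26]
```

```bash
python3 -m handwheel '[{"travel":[0.07,-0.2,0],"twist":0,"jaw":0},{"travel":[0.07,-0.2,0],"twist":0,"jaw":0},{"travel":[0.07,0,0],"twist":0,"jaw":0},{"travel":[0.07,0,0],"twist":0,"jaw":0},{"travel":[0.07,0,0],"twist":0,"jaw":0},{"travel":[0.07,0,0],"twist":0,"jaw":0},{"travel":[0.07,0,0],"twist":0,"jaw":0},{"travel":[0.07,0,0],"twist":0,"jaw":0}]'; python3 st.py
```

```text
time: 39.93
tool_pos: [0.5129, -0.1439, 0.0253]
eef_rot: [-0.471, 0.541, -0.507, 0.478]
force: [-1.5, -0.6, 0.1]
finger_gap: -0.003
t 39.93 tcp mm [ 512.9 -143.9   25.3] F [-1.5 -0.6  0.1] gap -0.003 jaw -88.3 app [-0.099 -0.043 -0.994] j6 [-0.32  0.23  1.77 -0.08  1.22  1.25]
```

```bash
python3 -m handwheel '[{"travel":[0.07,0,0],"twist":0,"jaw":0},{"travel":[0.1,0,0],"twist":0,"jaw":0},{"travel":[0.2,0,0.1],"twist":0,"jaw":0},{"travel":[0.35,0,0.15],"twist":0,"jaw":0},{"travel":[0.45,-0.05,0.15],"twist":0,"jaw":0},{"travel":[0.48,-0.1,0.15],"twist":0,"jaw":0},{"travel":[0.48,-0.1,0.15],"twist":0,"jaw":0},{"travel":[0.3,0,0.1],"twist":0,"jaw":0}]'; python3 st.py
python3 - <<'E'
from h import *
snap('top','top8')
E
python3 pose.py top8
```

```text
time: 40.6
tool_pos: [0.521, -0.1459, 0.0268]
eef_rot: [-0.462, 0.549, -0.517, 0.467]
force: [-10.7, -2.5, 6.6]
finger_gap: -0.003
t 40.6 tcp mm [ 521.  -145.9   26.8] F [-10.7  -2.5   6.6] gap -0.003 jaw -88.3 app [-0.137 -0.039 -0.99 ] j6 [-0.31  0.29  1.71 -0.08  1.27  1.26]
top8 n 30 slope->yaw -1.01 x at L(.08) 0.777 R(-.08) 0.7741 res 0.0002
```

The far edge is now parallel to the stop, with both squeezes at about 4.7 mm. I'll retreat and check.

```bash
python3 -m handwheel '[{"travel":[-0.4,0,0],"twist":0,"jaw":0},{"travel":[-1,0,0],"twist":0,"jaw":0},{"travel":[-2,0,0.5],"twist":0,"jaw":0},{"travel":[-2.5,0,1.5],"twist":0,"jaw":0},{"travel":[-3,-1,2.5],"twist":0,"jaw":0},{"travel":[-3,-2,3],"twist":0,"jaw":0},{"travel":[-2,-2,3],"twist":0,"jaw":0},{"travel":[-1,-1,2],"twist":0,"jaw":0}]'; python3 -m handwheel '[{"travel":[0,-2,2],"twist":0,"jaw":0},{"travel":[0,-3,2],"twist":0,"jaw":0},{"travel":[0,-3,1],"twist":0,"jaw":0},{"travel":[0,-2,0],"twist":0,"jaw":0},{"travel":[0,0,0],"twist":0,"jaw":0},{"travel":[0,0,0],"twist":0,"jaw":0},{"travel":[0,0,0],"twist":0,"jaw":0},{"travel":[0,0,0],"twist":0,"jaw":0}]'; python3 st.py
python3 - <<'E'
from h import *
a=snap('top','top9'); b=snap('side','side9')
A=cv2.resize(a['image'][130:265,165:395],None,fx=2.1,fy=2.1,interpolation=cv2.INTER_CUBIC)
B=cv2.resize(b['image'][200:320,380:465],None,fx=3.6,fy=3.6,interpolation=cv2.INTER_CUBIC)
B0=cv2.resize(b['image'][140:220,250:390],(483,276),interpolation=cv2.INTER_CUBIC)
A=np.vstack([A,B0]); H=max(len(A),len(B)); p=lambda m:cv2.copyMakeBorder(m,0,H-len(m),0,0,0)
o=np.hstack([p(A),p(B)]); cv2.imwrite('pics/v9.png',o); print(o.shape)
# relaxed faces in initial side view vs now: predicted pixel of slab far points
for f in ['top9']:
    s=load(f)
E
python3 pose.py top9
```

```text
time: 41.32
tool_pos: [0.367, -0.2011, 0.1467]
eef_rot: [-0.462, 0.552, -0.519, 0.462]
force: [0.0, -0.7, 0.8]
finger_gap: -0.002
time: 41.98
tool_pos: [0.3667, -0.3085, 0.2085]
eef_rot: [-0.462, 0.55, -0.514, 0.469]
force: [-0.2, 0.5, 0.6]
finger_gap: -0.003
t 41.98 tcp mm [ 366.7 -308.5  208.5] F [-0.2  0.5  0.6] gap -0.003 jaw -88.2 app [-0.133 -0.044 -0.99 ] j6 [-0.71 -0.11  1.78 -0.12  1.55  0.84]
(560, 789, 3)
top9 n 30 slope->yaw -0.99 x at L(.08) 0.777 R(-.08) 0.7742 res 0.0002
```

View pics/v9.png

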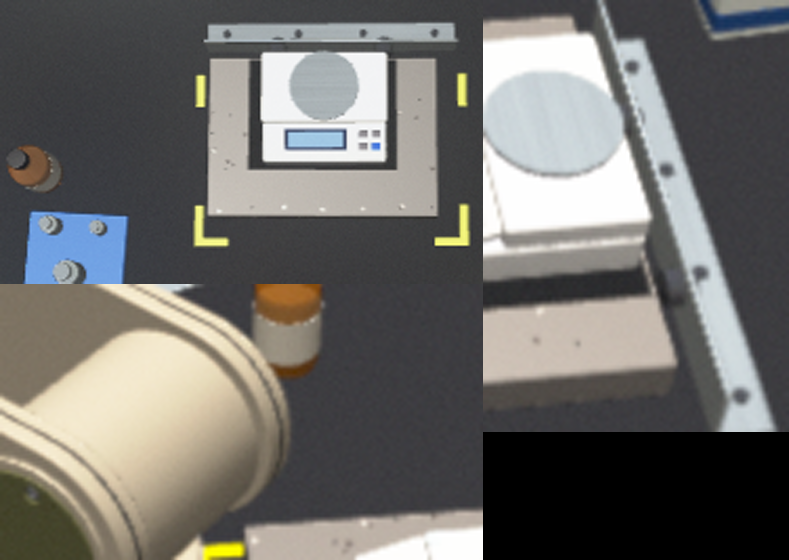

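I want a firmer check of the relaxed buffer faces, which give the absolute squeeze, from the first top picture.

Run:
```python
from h import *
s=load('top0'); g=cv2.cvtColor(cv2.imread('pics/top0.png'),cv2.COLOR_BGR2GRAY).astype(float)
for n,u0 in [('L',297),('R',347)]:
    print(n,'buf ',g[148:168,u0-2:u0+3].mean(1).round(0)); print(n,'bench',g[148:168,u0-14:u0-8].mean(1).round(0))
for v in (157,158,159,160,161): print(v,[at(s,u,v,z)[0].round(4) for u in (297,347) for z in (.030,.040)])
a=cv2.resize(cv2.imread('pics/top0.png')[145:175,285:360],None,fx=10,fy=10,interpolation=cv2.INTER_CUBIC); a=np.clip((a.astype(float)-10)*2.2,0,255).astype('uint8')
b=cv2.resize(cv2.imread('pics/side0.png')[220:295,400:445],None,fx=6,fy=4,interpolation=cv2.INTER_CUBIC) 
b=np.clip((b.astype(float)-10)*2.2,0,255).astype('uint8')
cv2.imwrite('pics/v10.png',np.vstack([a,cv2.copyMakeBorder(b,0,0,0,750-b.shape[1],0)]))
```

```text
L buf  [103. 172.  66.  80.  80.  80.  72.  53.  52.  52.  50.  46.  63.  66.
  67.  68.  67.  68.  69.  67.]
L bench [171. 174.  65.  77.  78.  78.  74.  65.  66.  66.  66.  66.  66.  68.
  66.  66.  67.  66.  66.  67.]
R buf  [103. 153.  78.  81.  81.  80.  65.  51.  52.  53.  48.  48.  66.  66.
  66.  67.  67.  67.  67.  87.]
R bench [171. 189.  78.  78.  78.  77.  71.  67.  66.  67.  66.  68.  68.  67.
  68.  68.  68.  68.  68.  83.]
157 [np.float64(0.783), np.float64(0.7801), np.float64(0.7802), np.float64(0.7773)]
158 [np.float64(0.7798), np.float64(0.7769), np.float64(0.7769), np.float64(0.7741)]
159 [np.float64(0.7765), np.float64(0.7737), np.float64(0.7737), np.float64(0.7709)]
160 [np.float64(0.7732), np.float64(0.7704), np.float64(0.7704), np.float64(0.7676)]
161 [np.float64(0.77), np.float64(0.7672), np.float64(0.7672), np.float64(0.7644)]
```

View pics/v10.png

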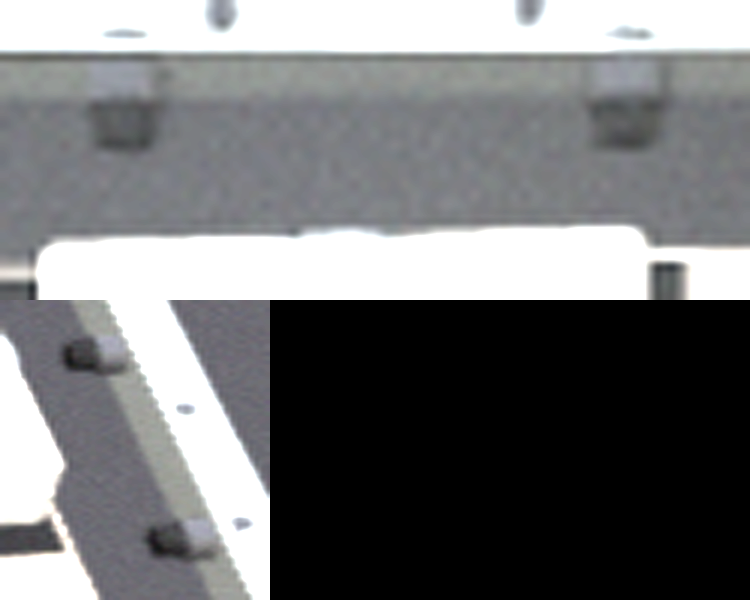

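```bash
cat > fit.py <<'E'
from h import *
th=np.linspace(0,2*np.pi,60); ey=np.array([.018,1.,0])
def poly(s,xm,c,back=.010):
    f=np.array([xm+.018*c,c-.002,.03]); ring=np.c_[np.zeros(60),.01*np.cos(th),.01*np.sin(th)]
    pts=[proj(s,f+q+[b,0,0]) for q in ring for b in (0,back)]
    return cv2.convexHull(np.array(pts,np.float32)*8).astype(int)
for v in ('top0','side0'):
    s=load(v); g=cv2.cvtColor(cv2.imread(f'pics/{v}.png'),cv2.COLOR_BGR2GRAY).astype(float)
    for n,c in (('L',.08),('R',-.08)):
        u0,v0=proj(s,[.776,c-.002,.03]).astype(int); w=14
        P=g[v0-w:v0+w,u0-w:u0+w]; best=[]
        for xm in np.arange(.764,.786,.0005):
          for dy in (-.004,-.002,0,.002,.004):
            f=lambda e,b: cv2.fillConvexPoly(np.zeros((28*8,28*8),np.uint8),poly(s,xm+e,c+dy,b)-np.array([(u0-w)*8-4,(v0-w)*8-4]),1).reshape(28,8,28,8).mean((1,3))
            m=f(0,.008)               # rubber
            o=f(-.006,.006)*(1-m)     # strip just in front, must be bench
            best.append((( (P*o).sum()/o.sum()-(P*m).sum()/m.sum()),xm,dy))
        best.sort(reverse=True); print(v,n,[(round(a,1),round(x,4),d) for a,x,d in best[:4]])
E
python3 fit.py
python3 - <<'E'
from h import *
# slab far edge in side9: predicted from the top pose, find the bright->dark edge along world x at several y on the right part
s=load('side9'); g=cv2.GaussianBlur(cv2.cvtColor(cv2.imread('pics/side9.png'),cv2.COLOR_BGR2GRAY),(0,0),.7).astype(np.float32)
for f in ('side9',):
  for y in (-.11,-.12,-.13,-.14):
    xs=np.arange(.755,.795,.0005); p=np.array([proj(s,[x,y,.047]) for x in xs],np.float32)
    val=cv2.remap(g,p[:,0].reshape(1,-1),p[:,1].reshape(1,-1),cv2.INTER_LINEAR)[0]
    d=np.diff(val); print(y,'edge x',xs[d.argmin()].round(4),'top-cam says',round(.7756+.0175*y,4))
E
```

```text
top0 L [(np.float64(13.1), np.float64(0.7745), 0), (np.float64(13.1), np.float64(0.775), 0), (np.float64(13.1), np.float64(0.774), 0), (np.float64(13.1), np.float64(0.7755), 0)]
top0 R [(np.float64(13.8), np.float64(0.776), 0.002), (np.float64(13.8), np.float64(0.7755), 0.002), (np.float64(13.5), np.float64(0.776), 0), (np.float64(13.5), np.float64(0.7755), 0)]
side0 L [(np.float64(20.4), np.float64(0.7715), 0), (np.float64(20.3), np.float64(0.771), -0.002), (np.float64(20.1), np.float64(0.7715), -0.002), (np.float64(20.0), np.float64(0.7705), -0.002)]
side0 R [(np.float64(20.8), np.float64(0.772), -0.002), (np.float64(20.6), np.float64(0.7715), -0.002), (np.float64(20.4), np.float64(0.7725), -0.002), (np.float64(20.3), np.float64(0.7725), 0)]
-0.11 edge x 0.7705 top-cam says 0.7737
-0.12 edge x 0.7705 top-cam says 0.7735
-0.13 edge x 0.7715 top-cam says 0.7733
-0.14 edge x 0.77 top-cam says 0.7732
```

The refined check disagrees with my earlier estimate. Measured in the same camera, the relaxed faces sit only 0.5–1 mm in front of the slab's current edge, so the squeeze is too small. Each end needs about 7 mm more push, right first.

```bash
python3 -m handwheel '[{"travel":[1,2,-1],"twist":0,"jaw":0},{"travel":[1.6,2.6,-2],"twist":0,"jaw":0},{"travel":[1.8,2.8,-2.5],"twist":0,"jaw":0},{"travel":[1.8,2.8,-3],"twist":0,"jaw":0},{"travel":[1.6,2.5,-3],"twist":0,"jaw":0},{"travel":[1.2,1.5,-2.5],"twist":0,"jaw":0},{"travel":[0.8,0.8,-1.5],"twist":0,"jaw":0},{"travel":[0.3,0.3,-0.5],"twist":0,"jaw":0}]'; python3 st.py
```

```text
time: 42.75
tool_pos: [0.4678, -0.1468, 0.0471]
eef_rot: [-0.462, 0.551, -0.511, 0.47]
force: [-0.6, 0.1, -0.7]
finger_gap: 0.003
t 42.75 tcp mm [ 467.8 -146.8   47.1] F [-0.6  0.1 -0.7] gap 0.003 jaw -87.9 app [-0.13  -0.049 -0.99 ] j6 [-0.34  0.12  1.86 -0.09  1.27  1.23]
```

```bash
python3 -m handwheel '[{"travel":[0.6,0,-0.6],"twist":0,"jaw":0},{"travel":[0.8,0,-0.7],"twist":0,"jaw":0},{"travel":[0.8,0,-0.5],"twist":0,"jaw":0},{"travel":[0.6,0,-0.2],"twist":0,"jaw":0},{"travel":[0.3,0,0],"twist":0,"jaw":0},{"travel":[0.1,0,0],"twist":0,"jaw":0},{"travel":[0.07,0,0],"twist":0,"jaw":0},{"travel":[0.07,0,0],"twist":0,"jaw":0}]'; python3 st.py
```

```text
time: 43.42
tool_pos: [0.5004, -0.1433, 0.0262]
eef_rot: [-0.463, 0.554, -0.511, 0.466]
force: [-0.2, -0.1, 0.1]
finger_gap: 0.002
t 43.42 tcp mm [ 500.4 -143.3   26.2] F [-0.2 -0.1  0.1] gap 0.002 jaw -87.5 app [-0.135 -0.049 -0.99 ] j6 [-0.32  0.24  1.77 -0.09  1.25  1.25]
```

```bash
python3 -m handwheel '[{"travel":[0.25,-0.2,0],"twist":0,"jaw":0},{"travel":[0.25,-0.2,0],"twist":0,"jaw":0},{"travel":[0.15,0,0],"twist":0,"jaw":0},{"travel":[0.07,0,0],"twist":0,"jaw":0},{"travel":[0.07,0,0],"twist":0,"jaw":0},{"travel":[0.07,0,0],"twist":0,"jaw":0},{"travel":[0.07,0,0],"twist":0,"jaw":0},{"travel":[0.07,0,0],"twist":0,"jaw":0}]'; python3 st.py
```

```text
time: 44.08
tool_pos: [0.5116, -0.1487, 0.0278]
eef_rot: [-0.463, 0.554, -0.511, 0.467]
force: [-0.1, -0.4, 0.5]
finger_gap: -0.001
t 44.08 tcp mm [ 511.6 -148.7   27.8] F [-0.1 -0.4  0.5] gap -0.001 jaw -87.6 app [-0.133 -0.049 -0.99 ] j6 [-0.32  0.26  1.74 -0.09  1.26  1.25]
```

```bash
python3 -m handwheel '[{"travel":[0.07,0,0],"twist":0,"jaw":0},{"travel":[0.07,0,0],"twist":0,"jaw":0},{"travel":[0.07,0,0],"twist":0,"jaw":0},{"travel":[0.07,0,0],"twist":0,"jaw":0},{"travel":[0.07,0,0],"twist":0,"jaw":0},{"travel":[0.07,0,0],"twist":0,"jaw":0},{"travel":[0.07,0,0],"twist":0,"jaw":0},{"travel":[0.07,0,0],"twist":0,"jaw":0}]'; python3 st.py
```

```text
time: 44.75
tool_pos: [0.5176, -0.1484, 0.0275]
eef_rot: [-0.463, 0.554, -0.511, 0.467]
force: [0.2, 0.6, -0.0]
finger_gap: -0.0
t 44.75 tcp mm [ 517.6 -148.4   27.5] F [ 0.2  0.6 -0. ] gap -0.0 jaw -87.6 app [-0.134 -0.049 -0.99 ] j6 [-0.31  0.28  1.72 -0.09  1.26  1.25]
```

```bash
python3 -m handwheel '[{"travel":[0.07,0,0],"twist":0,"jaw":0},{"travel":[0.07,0,0],"twist":0,"jaw":0},{"travel":[0.07,0,0],"twist":0,"jaw":0},{"travel":[0.07,0,0],"twist":0,"jaw":0},{"travel":[0.07,0,0],"twist":0,"jaw":0},{"travel":[0.1,0,0],"twist":0,"jaw":0},{"travel":[0.2,0,0.1],"twist":0,"jaw":0},{"travel":[0.3,0,0.1],"twist":0,"jaw":0}]'; python3 st.py; python3 -m handwheel '[{"travel":[0.45,-0.05,0.15],"twist":0,"jaw":0},{"travel":[0.48,-0.1,0.15],"twist":0,"jaw":0},{"travel":[0.48,-0.1,0.15],"twist":0,"jaw":0},{"travel":[0.48,-0.1,0.15],"twist":0,"jaw":0},{"travel":[0.3,0,0.1],"twist":0,"jaw":0},{"travel":[0,0,0],"twist":0,"jaw":0},{"travel":[0,0,0],"twist":0,"jaw":0},{"travel":[-0.1,0,0],"twist":0,"jaw":0}]'; python3 st.py
python3 - <<'E'
from h import *
snap('top','topA')
E
python3 pose.py topA
```

```text
time: 45.42
tool_pos: [0.5209, -0.1483, 0.0276]
eef_rot: [-0.459, 0.557, -0.515, 0.463]
force: [-13.6, -2.2, 3.5]
finger_gap: 0.003
t 45.42 tcp mm [ 520.9 -148.3   27.6] F [-13.6  -2.2   3.5] gap 0.003 jaw -87.6 app [-0.148 -0.048 -0.988] j6 [-0.31  0.3   1.7  -0.1   1.28  1.25]
time: 46.08
tool_pos: [0.5225, -0.1508, 0.0273]
eef_rot: [-0.449, 0.565, -0.527, 0.45]
force: [0.6, -0.0, 0.3]
finger_gap: 0.003
t 46.08 tcp mm [ 522.5 -150.8   27.3] F [ 0.6 -0.   0.3] gap 0.003 jaw -87.7 app [-0.192 -0.042 -0.981] j6 [-0.31  0.34  1.64 -0.1   1.33  1.26]
topA n 30 slope->yaw 0.0 x at L(.08) 0.7772 R(-.08) 0.7772 res 0.001
```

```bash
python3 -m handwheel '[{"travel":[0.07,0,0],"twist":0,"jaw":0},{"travel":[0.07,0,0],"twist":0,"jaw":0},{"travel":[0.1,0,0],"twist":0,"jaw":0},{"travel":[0.2,0,0.1],"twist":0,"jaw":0},{"travel":[0.35,0,0.1],"twist":0,"jaw":0},{"travel":[0.45,-0.05,0.15],"twist":0,"jaw":0},{"travel":[0.48,-0.1,0.15],"twist":0,"jaw":0},{"travel":[0.4,-0.1,0.15],"twist":0,"jaw":0}]'; python3 st.py; python3 -m handwheel '[{"travel":[-0.4,0,0],"twist":0,"jaw":0},{"travel":[-1,0,0],"twist":0,"jaw":0},{"travel":[-1.5,0.5,0],"twist":0,"jaw":0},{"travel":[-0.8,2,0],"twist":0,"jaw":0},{"travel":[0,3.5,0],"twist":0,"jaw":0},{"travel":[0,4,0],"twist":0,"jaw":0},{"travel":[0,4,0],"twist":0,"jaw":0},{"travel":[0,4,0],"twist":0,"jaw":0}]'; python3 st.py
python3 - <<'E'
from h import *
snap('top','topB')
E
python3 pose.py topB
```

```text
time: 46.8
tool_pos: [0.5255, -0.1519, 0.028]
eef_rot: [-0.439, 0.572, -0.538, 0.437]
force: [-12.6, 1.7, 2.0]
finger_gap: -0.001
t 46.8 tcp mm [ 525.5 -151.9   28. ] F [-12.6   1.7   2. ] gap -0.001 jaw -87.7 app [-0.231 -0.037 -0.972] j6 [-0.31  0.39  1.59 -0.11  1.37  1.26]
time: 47.47
tool_pos: [0.4886, 0.0262, 0.029]
eef_rot: [-0.438, 0.568, -0.538, 0.443]
force: [1.4, 0.2, 0.6]
finger_gap: 0.001
t 47.47 tcp mm [488.6  26.2  29. ] F [1.4 0.2 0.6] gap 0.001 jaw -88.4 app [-0.223 -0.038 -0.974] j6 [-0.02  0.26  1.75 -0.04  1.36  1.54]
topB n 30 slope->yaw 0.81 x at L(.08) 0.7767 R(-.08) 0.779 res 0.0008
```

```bash
python3 -m handwheel '[{"travel":[0,4,0],"twist":0,"jaw":0},{"travel":[0,3.5,0],"twist":0,"jaw":0},{"travel":[0.1,2.2,0],"twist":0,"jaw":0},{"travel":[0.2,0.8,0],"twist":0,"jaw":0},{"travel":[0.4,0.2,0],"twist":0,"jaw":0},{"travel":[0.4,0,0],"twist":0,"jaw":0},{"travel":[0.2,0,0],"twist":0,"jaw":0},{"travel":[0.07,0,0],"twist":0,"jaw":0}]'; python3 st.py
```

```text
time: 48.18
tool_pos: [0.5059, 0.1397, 0.0311]
eef_rot: [-0.444, 0.567, -0.534, 0.442]
force: [-0.3, -0.7, -0.0]
finger_gap: -0.001
t 48.18 tcp mm [505.9 139.7  31.1] F [-0.3 -0.7 -0. ] gap -0.001 jaw -87.9 app [-0.213 -0.035 -0.976] j6 [0.17 0.33 1.66 0.   1.37 1.71]
```

```bash
python3 -m handwheel '[{"travel":[0.1,0.6,-0.2],"twist":0,"jaw":0},{"travel":[0.1,0.5,-0.2],"twist":0,"jaw":0},{"travel":[0.08,0.2,0],"twist":0,"jaw":0},{"travel":[0.07,0,0],"twist":0,"jaw":0},{"travel":[0.07,0,0],"twist":0,"jaw":0},{"travel":[0.07,0,0],"twist":0,"jaw":0},{"travel":[0.07,0,0],"twist":0,"jaw":0},{"travel":[0.07,0,0],"twist":0,"jaw":0}]'; python3 st.py
```

```text
time: 48.85
tool_pos: [0.5132, 0.1498, 0.026]
eef_rot: [-0.442, 0.566, -0.536, 0.444]
force: [0.0, -0.2, 0.0]
finger_gap: 0.001
t 48.85 tcp mm [513.2 149.8  26. ] F [ 0.  -0.2  0. ] gap 0.001 jaw -88.2 app [-0.214 -0.034 -0.976] j6 [0.18 0.36 1.63 0.01 1.37 1.72]
```

```bash
python3 -m handwheel '[{"travel":[0.07,0,0],"twist":0,"jaw":0},{"travel":[0.07,0,0],"twist":0,"jaw":0},{"travel":[0.07,0,0],"twist":0,"jaw":0},{"travel":[0.07,0,0],"twist":0,"jaw":0},{"travel":[0.07,0,0],"twist":0,"jaw":0},{"travel":[0.07,0,0],"twist":0,"jaw":0},{"travel":[0.07,0,0],"twist":0,"jaw":0},{"travel":[0.07,0,0],"twist":0,"jaw":0}]'; python3 st.py
```

```text
time: 49.52
tool_pos: [0.5195, 0.1497, 0.0263]
eef_rot: [-0.442, 0.566, -0.536, 0.444]
force: [0.5, -0.2, 0.4]
finger_gap: -0.003
t 49.52 tcp mm [519.5 149.7  26.3] F [ 0.5 -0.2  0.4] gap -0.003 jaw -88.2 app [-0.214 -0.034 -0.976] j6 [0.18 0.38 1.61 0.01 1.37 1.72]
```

```bash
python3 -m handwheel '[{"travel":[0.07,0,0],"twist":0,"jaw":0},{"travel":[0.07,0,0],"twist":0,"jaw":0},{"travel":[0.07,0,0],"twist":0,"jaw":0},{"travel":[0.07,0,0],"twist":0,"jaw":0},{"travel":[0.07,0,0],"twist":0,"jaw":0},{"travel":[0.07,0,0],"twist":0,"jaw":0},{"travel":[0.07,0,0],"twist":0,"jaw":0},{"travel":[0.07,0,0],"twist":0,"jaw":0}]'; python3 st.py
```

```text
time: 50.18
tool_pos: [0.5214, 0.1497, 0.0262]
eef_rot: [-0.44, 0.568, -0.538, 0.441]
force: [-6.4, 0.1, 4.9]
finger_gap: 0.002
t 50.18 tcp mm [521.4 149.7  26.2] F [-6.4  0.1  4.9] gap 0.002 jaw -88.1 app [-0.223 -0.035 -0.974] j6 [0.18 0.39 1.59 0.01 1.39 1.72]
```

```bash
python3 -m handwheel '[{"travel":[0.2,0,0.1],"twist":0,"jaw":0},{"travel":[0.35,0,0.15],"twist":0,"jaw":0},{"travel":[0.45,0.08,0.15],"twist":0,"jaw":0},{"travel":[0.5,0.1,0.15],"twist":0,"jaw":0},{"travel":[0.5,0.1,0.15],"twist":0,"jaw":0},{"travel":[0.5,0.1,0.15],"twist":0,"jaw":0},{"travel":[0.3,0,0.1],"twist":0,"jaw":0},{"travel":[0,0,0],"twist":0,"jaw":0}]'; python3 st.py;  python3 - <<'E'
from h import *
snap('top','topC')
E
python3 pose.py topC
```

```text
time: 50.85
tool_pos: [0.5242, 0.1529, 0.0266]
eef_rot: [-0.423, 0.582, -0.548, 0.426]
force: [0.6, -0.1, 0.4]
finger_gap: -0.0
t 50.85 tcp mm [524.2 152.9  26.6] F [ 0.6 -0.1  0.4] gap -0.0 jaw -87.9 app [-0.278 -0.041 -0.96 ] j6 [0.18 0.45 1.52 0.01 1.45 1.72]
topC n 27 slope->yaw -0.93 x at L(.08) 0.78 R(-.08) 0.7774 res 0.0007
```

```bash
python3 -m handwheel '[{"travel":[-0.5,0,0],"twist":0,"jaw":0},{"travel":[-1,0,0],"twist":0,"jaw":0},{"travel":[-2,0,0.5],"twist":0,"jaw":0},{"travel":[-2.5,0,2],"twist":0,"jaw":0},{"travel":[-3,0,3],"twist":0,"jaw":0},{"travel":[-3,0,3],"twist":0,"jaw":0},{"travel":[-2,0,3],"twist":0,"jaw":0},{"travel":[-1,0,3],"twist":0,"jaw":0}]'; python3 -m handwheel '[{"travel":[0,0,2],"twist":0,"jaw":0},{"travel":[0,-2,2],"twist":0,"jaw":0},{"travel":[0,-3,2],"twist":0,"jaw":0},{"travel":[0,-3,1],"twist":0,"jaw":0},{"travel":[0,0,0],"twist":0,"jaw":0},{"travel":[0,0,0],"twist":0,"jaw":0},{"travel":[0,0,0],"twist":0,"jaw":0},{"travel":[0,0,0],"twist":0,"jaw":0}]'; python3 st.py
python3 - <<'E'
from h import *
snap('top','topD'); s=snap('side','sideD')
def prof(f):
    s=load(f); g=cv2.GaussianBlur(cv2.cvtColor(cv2.imread(f'pics/{f}.png'),cv2.COLOR_BGR2GRAY),(0,0),.7).astype(np.float32); o=[]
    for y in np.arange(-.145,-.099,.005):
        xs=np.arange(.760,.795,.0005); p=np.array([proj(s,[x,y,.047]) for x in xs],np.float32)
        d=np.diff(cv2.remap(g,p[:,0].reshape(1,-1),p[:,1].reshape(1,-1),cv2.INTER_LINEAR)[0]); o.append(xs[d.argmin()])
    return np.median(o)
print('side-cam far edge at y~-.122: before',prof('side9'),'now',prof('sideD'))
# any change on other objects between first and last top picture
a=cv2.imread('pics/top0.png').astype(int);b=cv2.imread('pics/topD.png').astype(int)
m=(cv2.GaussianBlur(abs(a-b).max(2).astype(np.float32),(0,0),1.2)>25).astype(np.uint8)
n,_,st,_=cv2.connectedComponentsWithStats(m); print([tuple(int(v) for v in q) for q in st[1:] if q[4]>12])
E
python3 pose.py topD
```

```text
time: 51.57
tool_pos: [0.3679, 0.1507, 0.1672]
eef_rot: [-0.422, 0.582, -0.548, 0.427]
force: [0.9, 0.0, 1.4]
finger_gap: -0.001
time: 52.23
tool_pos: [0.3696, 0.0691, 0.2501]
eef_rot: [-0.431, 0.576, -0.542, 0.434]
force: [-0.1, 0.3, -0.7]
finger_gap: -0.003
t 52.23 tcp mm [369.6  69.1 250.1] F [-0.1  0.3 -0.7] gap -0.003 jaw -88.0 app [-0.252 -0.04  -0.967] j6 [ 0.07 -0.23  1.83 -0.02  1.8   1.61]
side-cam far edge at y~-.122: before 0.7714999999999987 now 0.7739999999999985
[(264, 152, 109, 25, 1854), (221, 178, 419, 302, 45144), (190, 253, 17, 14, 193), (553, 338, 37, 12, 231)]
topD n 30 slope->yaw -0.97 x at L(.08) 0.7801 R(-.08) 0.7774 res 0.0004
```

```bash
python3 -c "
from plant import r
print(r.job_done())"
```

```text
the job is handed in; nothing more can be done
None
```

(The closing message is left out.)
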